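# Stack the wax tins on their mats

### The job

Put the wax tins away in two neat stacks: the three round tins on the round cork mat, the largest at the bottom, the medium one on it and the smallest on top; and the two square tins on the square wooden board, the larger one below. Centre each tin on the mat, board or tin beneath it, and leave both stacks standing free. Do not knock over or push aside the drinking cup.

Things in the scene. Friction and masses are not known exactly. Their poses are not given: they have to be found in the camera images.
- round_large_mid (a point): Centre (half-way up, on the axis) of the large round tin: closed plain aluminium tin with a flat lid (darker metal panel inside a bright rim), 62 mm diameter, 40 mm tall, so its underside is 20 mm below and its lid 20 mm above this point. Stands upright on the table. z points up.
- round_medium_mid (a point): Centre (half-way up, on the axis) of the medium round tin: closed plain aluminium tin with a flat lid (darker metal panel inside a bright rim), 50 mm diameter, 36 mm tall, so its underside is 18 mm below and its lid 18 mm above this point. Stands upright on the table. z points up.
- round_small_mid (a point): Centre (half-way up, on the axis) of the small round tin: closed plain aluminium tin with a flat lid (darker metal panel inside a bright rim), 38 mm diameter, 34 mm tall, so its underside is 17 mm below and its lid 17 mm above this point. Stands upright on the table. z points up.
- square_large_mid (a point): Centre (half-way up, on the axis) of the larger square tin: closed plain aluminium tin with a flat lid (darker metal panel inside a bright rim), 58 x 58 mm, 38 mm tall, so its underside is 19 mm below and its lid 19 mm above this point. Stands upright on the table. z points up; x and y run square to its four straight sides.
- square_small_mid (a point): Centre (half-way up, on the axis) of the smaller square tin: closed plain aluminium tin with a flat lid (darker metal panel inside a bright rim), 42 x 42 mm, 34 mm tall, so its underside is 17 mm below and its lid 17 mm above this point. Stands upright on the table. z points up; x and y run square to its four straight sides.
- cork_mat_top (a point): Centre of the top face of the round cork mat, a fixed flat disc 96 mm in diameter and 8 mm thick (top 8 mm above the table). z points up.
- wood_board_top (a point): Centre of the top face of the square wooden board, fixed, 90 x 90 mm and 8 mm thick (top 8 mm above the table). z points up; x and y run square to its sides.
- cup_mid (a point): Middle of the white plastic drinking cup, a bystander to be left standing: 70 mm tall, 66 mm wide at the rim, 50 mm at the foot, empty; the point is 35 mm above its foot. z points up.

How it is judged:
By the outcome, as a careful person would: the job done as asked, in the order asked, and still so for the second after the job is handed in, with the robot touching nothing.
It also fails if it takes over 144 s, if anything falls off the work surface, if the arm or the gripper's body presses on something with over 40 N, if the wrist force passes 120 N, or if a joint passes its speed limit or range.

### The arm

A 6-joint arm with a two-finger parallel gripper is mounted at the origin on the work surface. World frame = base frame: x ahead of the robot, y to its left, z up, the work surface at z = 0. Lengths are in m, angles in degrees, forces in N, time in s.
With the tool pointing down it reaches from about 0.4 to 0.825 m from the base axis. Payload 7 kg.
Tool frame: the origin (TCP) lies on the centre line of the jaws, within the pads' length; the fingertips stand 14 mm ahead of it and the grasp point (between the pads) lies 5 mm behind it; z points along the fingers, x is the direction in which the jaws open and shut, and the axes are right-handed (so a half turn about z gives the same grasp; the last joint's range is limited). The gripper opens to 88 mm and grips with 3 to 60 N. Pads are 19 mm wide; open, the fingers measure 130 mm over their backs; the gripper's body (78 mm by 193 mm) begins 47 mm behind the grasp point.
Start: joints at [-48.524, 20.546, 0.682, 0, -70.136, -16.507], TCP at [0.285, -0.612, 0.241] pointing down, gripper open.
Joint ranges: [-176.03, 176.03], [-82.01, 121.73], [-58.28, 71.71], [-173.87, 95.51], [-174.79, -0.11], [-173.66, 173.66]. Speed limits (degrees/s): [136.94, 136.94, 172.46, 180, 180, 180].

### API

Orientations are given as [roll, pitch, yaw] about the fixed x, y, z axes, in that order (R = Rz(yaw) Ry(pitch) Rx(roll)).
In Python, from plant import * gives the robot as it stands.
- The arm moves only by the shell command python3 -m handwheel 'ROWS' [OPENING]. ROWS is JSON, a list of rows, each a list of 2 entries, a list of its own where there are three numbers: the shift along the tool's x, y, z each as a share of 0.2 m, from -1 to 1, then the turn, a rotation vector about the tool's x, y, z each as a share of 360 degrees, from -1 to 1. In form: [[[tx, ty, tz], [ax, ay, az]], ...]. A call has 1 to 5 rows; each row is the pose to reach, as a shift and turn from the pose commanded when the call began, along the tool's axes at that moment, turning the shorter way round; what a row does not reach only later rows make up. A row lasts 1/12 s, in which the tool goes at most 41.7 mm and 7.16 degrees, less where a joint would pass 70% of its speed; a pose out of reach is approached as far as the arm can. A call with a number of a shift or a turn outside -1 to 1 is refused whole. A call with a gripper value outside its range is refused whole. OPENING is the closure, from -1 (fully open) to 1 (shut), set as the call begins (- or left out, the last holds). The fingers move at their own pace and stop on an object; the grip force is fixed at half the most. Time passes only in rows, so rows that repeat a pose let the fingers close. It gives the time, the measured TCP pose, the force and the opening at its end, in the units of the state.
- get_obs(): the state, without advancing time (a new reading comes with each control period).
- snapshot(name): name is "side" or "top" or "wrist"; returns a dict with "color" (384x512x3 uint8, red, green, blue), "z_map" (384x512 float32, m along the optical axis (not along the pixel's ray), 0 where there is no reading), "intrinsics" (3x3 intrinsics, pixels), "distortion" ([k1, k2, p1, p2, k3] as OpenCV has them; the pictures are not rectified), "rvec" (rotation vector, rad) and "tvec" (3), from world to camera coordinates, as OpenCV has them. Camera axes: x right, y down, z forward; pixel columns grow to the right and rows downward; lengths in m; the calibration is good to about 2 mm. A picture is of the moment at which its call begins.
- close_job(): hands the job in, once; it reports no verdict.
The state is a dict: "clock": time; "joint_pos": joint angles; "qvel": joint speeds; "tau": joint torques, N m; "tool_pos": TCP position; "orientation": TCP orientation; "force": force on the tool from outside, world axes, zero at the start; "moment": the same for the moment, N m; "opening": finger opening in m.
Only numpy, scipy, OpenCV 4.12 (cv2) and the standard library are available. Lean on these libraries where they do the work, as an engineer would, in place of code of your own. Each camera call takes 0.05 s, during which the arm holds its last target. There are 200 camera calls.

## Working session

There is one attempt and no reset: what is moved stays moved. The work goes in short steps, Python scripts to look and compute and a shell command to move; the robot and the scene stay as the last step left them, time stands still between calls to the robot, and variables do not carry over. Pictures are saved under pics/ and viewed, about 12 in all and at most 16, crops included, and the job is handed in when it is done.

```bash
ls; mkdir -p pics
cat > h.py <<'E'
from plant import *
import numpy as np, cv2
def save(s,n): cv2.imwrite('pics/'+n+'.png', s['color'][:,:,::-1])
def cloud(s):
    z=s['z_map']; K=np.array(s['intrinsics']); d=np.array(s['distortion'])
    v,u=np.mgrid[:z.shape[0],:z.shape[1]]
    p=cv2.undistortPoints(np.stack([u,v],-1).reshape(-1,1,2).astype(float),K,d).reshape(z.shape+(2,))
    c=np.dstack([p*z[...,None],z]); R=cv2.Rodrigues(np.array(s['rvec'],float))[0]
    w=(c-np.array(s['tvec']).ravel())@R
    w[z==0]=np.nan
    return w
E
python3 - <<'E'
from h import *
print(get_obs())
for n in ['top','side']:
    s=snapshot(n); save(s,n+'0'); np.save(n+'0.npy',cloud(s)); 
    R=cv2.Rodrigues(np.array(s['rvec'],float))[0]; print(n,-R.T@np.array(s['tvec']).ravel(),R[2],s['intrinsics'])
E
```

```text
pics
{'clock': 0.0, 'joint_pos': array([-4.85241613e+01,  2.05913352e+01,  6.33718879e-01, -2.15181034e-02,
       -7.01321239e+01, -1.65062394e+01]), 'qvel': array([ 0.00801953,  0.11107091, -0.01640892, -0.19652317,  0.05814032,
       -0.03258532]), 'tau': array([-1.94136970e-03, -5.82721639e+01,  2.93046427e+01,  6.99693784e+00,
        6.68291192e-03, -1.76779972e-04]), 'tool_pos': array([ 0.28473608, -0.61151007,  0.23961895]), 'orientation': array([-1.79993895e+02, -9.17896813e-02,  1.14962266e+02]), 'force': array([ 0.85998815, -0.32811662, -0.40605388]), 'moment': array([-0.02902586,  0.04306624,  0.01296369]), 'opening': 0.08731959189083512}
top [0.49986664 0.00588991 0.86189748] [ 0.03720811  0.0150616  -0.99919403] [[358.4655583    0.         254.1329246 ]
 [  0.         358.4655583  193.64387331]
 [  0.           0.           1.        ]]
side [0.02895221 0.73991947 0.54294129] [ 0.52028845 -0.7188906  -0.46097315] [[474.55004788   0.         255.79307656]
 [  0.         474.55004788 198.98540081]
 [  0.           0.           1.        ]]
```

View pics/top0.png

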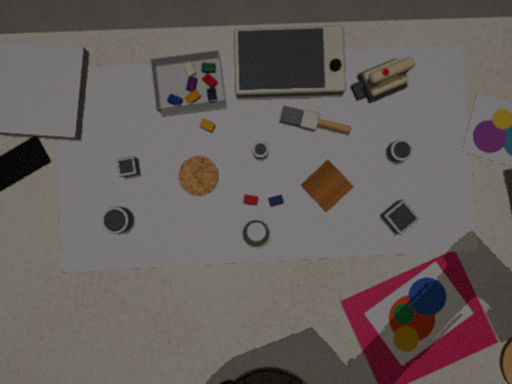

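View pics/side0.png

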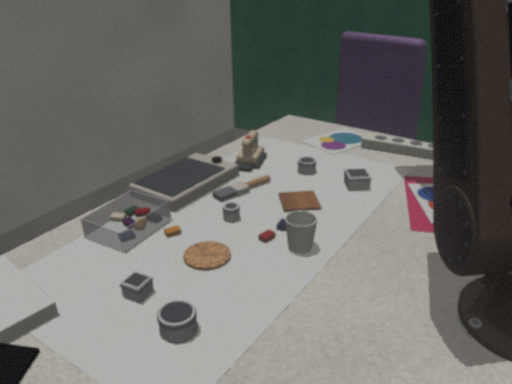

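Run:
```python
from h import *
w=np.load('top0.npy'); z=w[...,2]
print('table z',np.nanmedian(z), 'nan',np.isnan(z).mean())
m=((z>0.02)&(z<0.11)).astype(np.uint8)
n,l,st,c=cv2.connectedComponentsWithStats(m)
for i in range(1,n):
    if st[i,4]<40: continue
    p=w[l==i]; zt=np.percentile(p[:,2],90); q=p[p[:,2]>zt-.008]
    r=cv2.minAreaRect((q[:,:2]*1000).astype(np.float32))
    print(st[i],c[i].round(),'ztop',round(zt,4),'rect',np.round(r[0],1),np.round(r[1],1),round(r[2],1),'mean',q.mean(0).round(4))
m=((z>0.004)&(z<0.013)).astype(np.uint8)
n,l,st,c=cv2.connectedComponentsWithStats(cv2.morphologyEx(m,cv2.MORPH_OPEN,np.ones((5,5))))
for i in range(1,n):
    if st[i,4]<300: continue
    q=w[l==i]; r=cv2.minAreaRect((q[:,:2]*1000).astype(np.float32))
    print('flat',st[i],'rect',np.round(r[0],1),np.round(r[1],1),round(r[2],1),'mean',q.mean(0).round(4))
```

```text
table z 6.503787177345753e-05 nan 0.004079182942708333
[ 234   25  112   71 7464] [289.  60.] ztop 0.0403 rect [844.4 -73.3] [257. 159.] 89.8 mean [ 0.8429 -0.0722  0.0377]
[   0   42   85   96 7344] [40. 89.] ztop 0.0305 rect [795.3 528. ] [202.8 220.6] 84.7 mean [0.7955 0.5227 0.0286]
[ 150   49   76   63 1184] [185.  80.] ztop 0.0494 rect [800.1 167.4] [121.6 161. ] 5.6 mean [0.8023 0.1711 0.0474]
[ 361   57   54   40 1274] [387.  76.] ztop 0.0836 rect [ 795.7 -292.6] [ 25.9 104.6] 21.5 mean [ 0.7938 -0.2912  0.0819]
[183  61  14  16 129] [189.  68.] ztop 0.0259 rect [833.9 165.3] [35.2 21.3] 25.0 mean [0.8338 0.1651 0.024 ]
[202  73  16  15 126] [210.  80.] ztop 0.0259 rect [804.4 116.5] [33.4 20.8] 42.8 mean [0.8044 0.1166 0.024 ]
[308 117  11  11  43] [313. 121.] ztop 0.0218 rect [ 697.7 -123.1] [19.  27.5] 61.9 mean [ 0.6979 -0.1246  0.0209]
[388 139  24  22 423] [400. 150.] ztop 0.0379 rect [ 623.7 -321.6] [49.6 49.1] 84.0 mean [ 0.6233 -0.3215  0.036 ]
[252 141  17  17 227] [260. 149.] ztop 0.0356 rect [634.2   1.9] [37.8 37.5] 0.9 mean [0.6343 0.001  0.0336]
[117 156  21  21 355] [127. 166.] ztop 0.0351 rect [604.1 315.2] [43.9 42.8] 8.2 mean [0.6036 0.3141 0.0329]
[382 199  37  36 730] [400. 217.] ztop 0.0399 rect [ 468.6 -316. ] [60.8 60.3] 38.5 mean [ 0.469  -0.3145  0.0379]
[102 207  29  27 632] [116. 220.] ztop 0.041 rect [478.4 341.1] [61.6 60.3] 89.3 mean [0.4786 0.3407 0.039 ]
[242 219  29  29 347] [256. 234.] ztop 0.0701 rect [442.5  16.1] [61.9 61.8] 88.3 mean [0.4403 0.0165 0.0684]
flat [   0  139   49   51 1407] rect [624.9 590.2] [ 76.2 139. ] 29.2 mean [0.626  0.5828 0.0076]
flat [ 179  156   40   38 1110] rect [582.4 151. ] [89.7 93.4] 4.8 mean [0.5809 0.1526 0.0072]
flat [ 303  161   49   49 1368] rect [ 547.3 -155.5] [89.6 90.6] 41.4 mean [ 0.5472 -0.1559  0.0077]
```

Top view: large round tin at (116,220), medium (400,150), small (260,149), large square (400,217), small square (127,166), mat (199,176), board (327,186), cup (256,233). The side view agrees. Next I'll go over the large square tin.

```bash
cat >> h.py <<'E'
from scipy.spatial.transform import Rotation as Ro
def plan(*tg, start=None, step=0.19, ang=30):
    """print the calls (one-row form: shift, turn in handwheel shares) via targets (x,y,z,yaw)"""
    o=get_obs(); p=np.array(o['tool_pos']); R=Ro.from_euler('xyz',o['orientation'],degrees=True)
    for t in tg:
        q=np.array(t[:3]); Q=Ro.from_euler('xyz',[180,0,t[3]],degrees=True)
        n=max(1,int(np.ceil(max(np.linalg.norm(q-p)/step,(R.inv()*Q).magnitude()*57.3/ang))))
        rv=(R.inv()*Q).as_rotvec(); p0,R0=p,R
        for i in range(1,n+1):
            p2=p0+(q-p0)*i/n; R2=R0*Ro.from_rotvec(rv*i/n)
            print(t if i==n else '..', (R.inv().apply(p2-p)/.2).round(4).tolist(), ((R.inv()*R2).as_rotvec()/(2*np.pi)).round(4).tolist())
            p,R=p2,R2
E
python3 - <<'E'
from h import *
plan((.469,-.316,.24,130))
s=snapshot('wrist'); save(s,'w0')
R=cv2.Rodrigues(np.array(s['rvec'],float))[0]; c=-R.T@np.array(s['tvec']).ravel(); o=get_obs()
T=Ro.from_euler('xyz',o['orientation'],degrees=True)
print(c, R[2], 'cam in tool',T.inv().apply(c-o['tool_pos']),T.inv().apply(R[2]), s['intrinsics'][0])
E
```

```text
.. [0.4755, 0.7294, -0.0001] [0.0, -0.0001, -0.0209]
(0.469, -0.316, 0.24, 130) [0.3759, 0.7854, -0.0005] [0.0, -0.0001, -0.0209]
[ 0.20832435 -0.64793347  0.38298062] [ 0.28099139  0.13260884 -0.95050446] cam in tool [-0.00048279 -0.08467598 -0.14311331] [4.14369504e-04 3.10833773e-01 9.50464199e-01] [287.28585012   0.         253.20948707]
```

```bash
python3 -m handwheel '[[[0.475,0.73,0],[0,0,-0.021]],[[0.475,0.73,0],[0,0,-0.021]],[[0.475,0.73,0],[0,0,-0.021]],[[0.475,0.73,0],[0,0,-0.021]],[[0.475,0.73,0],[0,0,-0.021]]]' -1
python3 -m handwheel '[[[0.376,0.785,0],[0,0,-0.021]],[[0.376,0.785,0],[0,0,-0.021]],[[0.376,0.785,0],[0,0,-0.021]],[[0.376,0.785,0],[0,0,-0.021]],[[0.376,0.785,0],[0,0,-0.021]]]'
python3 -m handwheel '[[[0,0,0],[0,0,0]],[[0,0,0],[0,0,0]],[[0,0,0],[0,0,0]]]'
cat >> h.py <<'E'
def look(name, lo, hi, minpix=200):
    s=snapshot('wrist'); save(s,name); w=cloud(s); z=w[...,2]
    m=((z>lo)&(z<hi)).astype(np.uint8); m=cv2.morphologyEx(m,cv2.MORPH_OPEN,np.ones((3,3),np.uint8))
    n,l,st,c=cv2.connectedComponentsWithStats(m)
    for i in range(1,n):
        if st[i,4]<minpix: continue
        q=w[l==i]; a=(q[:,:2]*1000).astype(np.float32)
        r=cv2.minAreaRect(a); cc=cv2.minEnclosingCircle(a)
        print(name,'px',c[i].round(),st[i].tolist(),'z',np.median(q[:,2]).round(4),'rect',np.round(r[0],1),np.round(r[1],1),round(r[2],1),'circ',np.round(cc[0],1),round(cc[1],1))
    return w,s
E
python3 - <<'E'
from h import *
o=get_obs(); print(o['tool_pos'],o['orientation'],o['clock'],o['force'])
look('w1',.033,.045); look('w1b',.004,.012,2000)
E
```

```text
clock: 0.57
tool_pos: [0.3794, -0.46, 0.2407]
orientation: [179.9, -0.0, 122.7]
force: [-1.2, -0.1, -0.0]
opening: 0.0879
clock: 0.98
tool_pos: [0.4715, -0.3123, 0.2406]
orientation: [179.9, 0.0, 130.3]
force: [-0.7, -0.6, -0.2]
opening: 0.0877
clock: 1.23
tool_pos: [0.4687, -0.3168, 0.2404]
orientation: [-180.0, -0.0, 130.1]
force: [-0.2, -0.3, 0.1]
opening: 0.0878
[ 0.46869904 -0.31676675  0.24041768] [-1.79984483e+02 -1.70957841e-02  1.30076242e+02] 1.2333 [-0.22326486 -0.33465608  0.13293815]
w1 px [31. 42.] [0, 0, 66, 93, 3096] z 0.0343 rect [ 518.1 -610. ] [118.1  50.9] 8.6 circ [ 516.7 -605.8] 60.0
w1 px [254. 171.] [231, 148, 48, 47, 2148] z 0.0374 rect [ 469.2 -315.1] [59.4 58.2] 38.7 circ [ 469.3 -315.4] 40.0
w1 px [188. 252.] [180, 237, 17, 31, 316] z 0.0351 rect [ 615.7 -310.5] [47.5 20.8] 32.3 circ [ 619.8 -317. ] 23.8
```

View pics/w1.png

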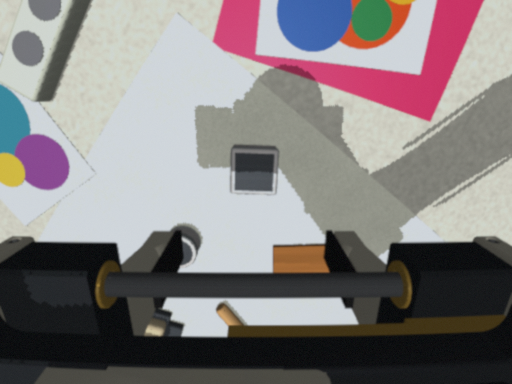

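The large square tin is centred at (254,171), between the jaws and nearly square to them. I'll descend on it.

Run:
```python
from h import *
plan((.469,-.3155,.07,128.7),(.469,-.3155,.019,128.7))
```

```text
(0.469, -0.3155, 0.07, 128.7) [0.0046, 0.0081, 0.8521] [-0.0, -0.0, 0.0036]
(0.469, -0.3155, 0.019, 128.7) [0.0, -0.0, 0.255] [0.0, 0.0, 0.0]
```

```bash
python3 -m handwheel '[[[0.005,0.008,0.2],[0,0,0.004]],[[0.005,0.008,0.4],[0,0,0.004]],[[0.005,0.008,0.6],[0,0,0.004]],[[0.005,0.008,0.75],[0,0,0.004]],[[0.005,0.008,0.852],[0,0,0.004]]]'
python3 -m handwheel '[[[0,0,0.08],[0,0,0]],[[0,0,0.15],[0,0,0]],[[0,0,0.21],[0,0,0]],[[0,0,0.255],[0,0,0]],[[0,0,0.255],[0,0,0]]]'
python3 -m handwheel '[[[0,0,0],[0,0,0]],[[0,0,0],[0,0,0]],[[0,0,0],[0,0,0]],[[0,0,0],[0,0,0]],[[0,0,0],[0,0,0]]]' 1
python3 -m handwheel '[[[0,0,0],[0,0,0]],[[0,0,0],[0,0,0]],[[0,0,0],[0,0,0]],[[0,0,0],[0,0,0]],[[0,0,0],[0,0,0]]]' 1
python3 -m handwheel '[[[0,0,-0.1],[0,0,0]],[[0,0,-0.25],[0,0,0]],[[0,0,-0.4],[0,0,0]],[[0,0,-0.55],[0,0,0]],[[0,0,-0.6],[0,0,0]]]'
python3 - <<'E'
from h import *
o=get_obs(); print(o['tool_pos'],o['force'],o['opening'])
look('w2',.005,.0115,600)
plan((.547,-.1555,.14,131.4),(.547,-.1555,.03,131.4))
w=np.load('top0.npy'); z=w[...,2]
E
```

```text
clock: 1.75
tool_pos: [0.4672, -0.315, 0.0668]
orientation: [-179.9, -0.2, 128.5]
force: [-0.4, 0.3, -0.4]
opening: 0.0876
clock: 2.17
tool_pos: [0.468, -0.315, 0.0172]
orientation: [-179.9, -0.2, 128.5]
force: [-0.4, -0.0, 0.5]
opening: 0.0879
clock: 2.58
tool_pos: [0.47, -0.3146, 0.0199]
orientation: [180.0, 0.1, 128.7]
force: [-0.5, 1.0, -0.8]
opening: 0.0599
clock: 3.0
tool_pos: [0.47, -0.3146, 0.0198]
orientation: [180.0, 0.0, 128.7]
force: [-1.6, 1.2, 6.1]
opening: 0.0578
clock: 3.42
tool_pos: [0.4715, -0.3153, 0.1436]
orientation: [179.8, 0.3, 128.7]
force: [1.7, -0.9, -0.9]
opening: 0.0578
[ 0.47146653 -0.3152766   0.14356078] [ 1.7131923  -0.90377428 -0.94323402] 0.05776760958061064
(0.547, -0.1555, 0.14, 131.4) [0.3888, 0.793, 0.0197] [0.0005, 0.001, -0.0075]
(0.547, -0.1555, 0.03, 131.4) [0.0, -0.0, 0.55] [-0.0, 0.0, 0.0]
```

View pics/w2.png

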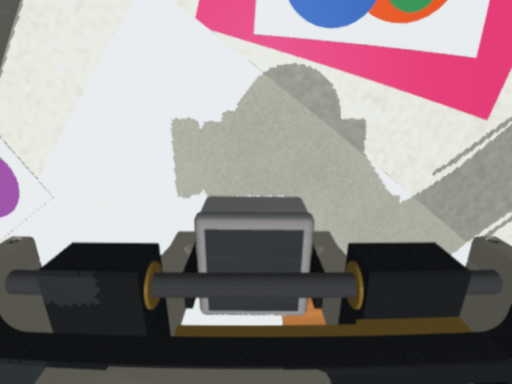

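Tin held squarely (lid at (254,255)). I'll hover just past the board so the wrist camera sees it.

Run:
```python
from h import *
plan((.605,-.105,.2,131))
```

```text
.. [0.2014, 0.5891, -0.1396] [0.0003, 0.0005, -0.0032]
(0.605, -0.105, 0.2, 131) [0.1899, 0.5928, -0.1399] [0.0003, 0.0005, -0.0032]
```

```bash
python3 -m handwheel '[[[0.04,0.12,-0.03],[0,0,-0.003]],[[0.08,0.24,-0.06],[0,0,-0.003]],[[0.12,0.36,-0.085],[0,0,-0.003]],[[0.16,0.48,-0.11],[0,0,-0.003]],[[0.2,0.59,-0.14],[0,0,-0.003]]]'
python3 -m handwheel '[[[0.04,0.12,-0.03],[0,0,-0.003]],[[0.08,0.24,-0.06],[0,0,-0.003]],[[0.12,0.36,-0.085],[0,0,-0.003]],[[0.16,0.5,-0.11],[0,0,-0.003]],[[0.19,0.593,-0.14],[0,0,-0.003]]]'
python3 -m handwheel '[[[0,0,0],[0,0,0]],[[0,0,0],[0,0,0]],[[0,0,0],[0,0,0]]]'
cat >> h.py <<'E'
def held(w,ztop,half,pix=None):
    """lid of the held tin in tool coordinates (mm); ztop = lid height above TCP, m"""
    o=get_obs(); T=Ro.from_euler('xyz',o['orientation'],degrees=True)
    q=T.inv().apply((w-o['tool_pos']).reshape(-1,3)).reshape(w.shape)
    m=(abs(q[...,2]+ztop)<.006)&(np.hypot(q[...,0],q[...,1])<half*1.6)
    a=(q[m][:,:2]*1000).astype(np.float32); r=cv2.minAreaRect(a); c=cv2.minEnclosingCircle(a)
    print('held',m.sum(),'z',np.median(q[m][:,2]).round(4),'rect',np.round(r[0],1),np.round(r[1],1),round(r[2],1),'circ',np.round(c[0],1),round(c[1],1),'px',np.argwhere(m).min(0),np.argwhere(m).max(0))
E
python3 - <<'E'
from h import *
o=get_obs(); print(o['tool_pos'],o['orientation'],o['opening'],o['clock'])
w,s=look('w3',.005,.0115,600)
held(w,.019,.029)
E
```

```text
clock: 3.88
tool_pos: [0.5369, -0.2082, 0.1662]
orientation: [-180.0, -0.1, 129.7]
force: [1.0, -0.8, -1.7]
opening: 0.0579
clock: 4.3
tool_pos: [0.6044, -0.1026, 0.194]
orientation: [-180.0, -0.1, 130.8]
force: [0.9, -0.2, -1.6]
opening: 0.058
clock: 4.55
tool_pos: [0.603, -0.1046, 0.194]
orientation: [-179.9, -0.1, 130.8]
force: [0.2, -0.5, -1.0]
opening: 0.0581
[ 0.60296352 -0.10456941  0.19401694] [-1.79921930e+02 -7.60704529e-02  1.30817149e+02] 0.05811225240829577 4.55
w3 px [253. 108.] [211, 67, 83, 85, 6682] z 0.0072 rect [ 547.6 -152.9] [90.2 90.3] 41.7 circ [ 548.1 -152.9] 62.5
held 9354 z -0.0172 rect [-0.  -1.8] [90.1 59. ] 0.4 circ [ 0.  -7.3] 45.2 px [214 161] [314 345]
```

View pics/w3.png

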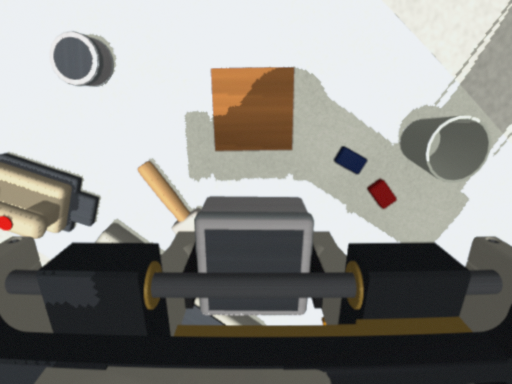

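The board shows at (253,108), tin still square in the jaws. The cameras disagree by about 2.5 mm in y, so I'll take the middle and check after placing.

```bash
sed -i 's/<half\*1.6)/<half*1.6)\&(abs(q[...,0])<half+.0015)/' h.py
python3 - <<'E'
from h import *
w=cloud(snapshot('wrist')); held(w,.019,.029)
plan((.5475,-.1542,.14,131.5),(.5475,-.1542,.045,131.5),(.5475,-.1542,.0285,131.5))
E
```

```text
held 8624 z -0.0172 rect [-0.1 -2. ] [60.9 59.2] 0.6 circ [-0.2 -1.5] 40.7 px [214 190] [314 317]
(0.5475, -0.1542, 0.14, 131.5) [-0.0049, -0.3695, 0.2723] [-0.0002, -0.0001, -0.002]
(0.5475, -0.1542, 0.045, 131.5) [0.0, -0.0, 0.475] [-0.0, 0.0, 0.0]
(0.5475, -0.1542, 0.0285, 131.5) [0.0, -0.0, 0.0825] [-0.0, 0.0, 0.0]
```

```bash
python3 -m handwheel '[[[-0.005,-0.1,0.07],[0,0,-0.002]],[[-0.005,-0.2,0.14],[0,0,-0.002]],[[-0.005,-0.3,0.2],[0,0,-0.002]],[[-0.005,-0.361,0.27],[0,0,-0.002]],[[-0.005,-0.361,0.27],[0,0,-0.002]]]'
python3 -m handwheel '[[[0,0,0.12],[0,0,0]],[[0,0,0.24],[0,0,0]],[[0,0,0.36],[0,0,0]],[[0,0,0.44],[0,0,0]],[[0,0,0.475],[0,0,0]]]'
python3 -m handwheel '[[[0,0,0],[0,0,0]],[[0,0,0],[0,0,0]],[[0,0,0],[0,0,0]]]'
python3 - <<'E'
from h import *
plan((.5488,-.1531,.0285,131.5))
E
```

```text
clock: 5.07
tool_pos: [0.5455, -0.1543, 0.1384]
orientation: [-179.8, -0.2, 131.3]
force: [-0.5, 0.7, -2.0]
opening: 0.0578
clock: 5.48
tool_pos: [0.5486, -0.1528, 0.0441]
orientation: [-179.9, -0.1, 131.5]
force: [0.1, -0.1, -1.7]
opening: 0.0578
clock: 5.73
tool_pos: [0.5508, -0.1526, 0.0474]
orientation: [179.9, 0.1, 131.5]
force: [0.9, 0.7, -1.2]
opening: 0.0581
(0.5488, -0.1531, 0.0285, 131.5) [0.0051, -0.0093, 0.0947] [0.0002, 0.0002, 0.0001]
```

```bash
python3 -m handwheel '[[[0,0,0],[0,0,0]],[[0,0,0],[0,0,0]],[[0,0,0],[0,0,0]],[[0,0,0],[0,0,0]],[[0,0,0],[0,0,0]]]'
python3 -m handwheel '[[[0,0,0],[0,0,0]],[[0,0,0],[0,0,0]],[[0,0,0],[0,0,0]],[[0,0,0],[0,0,0]],[[0,0,0],[0,0,0]]]'
python3 - <<'E'
from h import *
plan((.5488,-.1531,.0285,131.5))
E
```

```text
clock: 6.15
tool_pos: [0.5499, -0.1525, 0.0465]
orientation: [180.0, 0.0, 131.5]
force: [0.2, 1.0, -0.8]
opening: 0.058
clock: 6.57
tool_pos: [0.5498, -0.1525, 0.0461]
orientation: [-180.0, -0.0, 131.5]
force: [-0.4, -0.6, -2.0]
opening: 0.0579
(0.5488, -0.1531, 0.0285, 131.5) [0.0009, -0.0055, 0.0881] [-0.0, -0.0, 0.0001]
```

```bash
python3 -m handwheel '[[[0.001,-0.0055,0.02],[0,0,0]],[[0.001,-0.0055,0.04],[0,0,0]],[[0.001,-0.0055,0.06],[0,0,0]],[[0.001,-0.0055,0.08],[0,0,0]],[[0.001,-0.0055,0.088],[0,0,0]]]'
python3 -m handwheel '[[[0,0,0],[0,0,0]],[[0,0,0],[0,0,0]],[[0,0,0],[0,0,0]],[[0,0,0],[0,0,0]],[[0,0,0],[0,0,0]]]'
```

```text
clock: 6.98
tool_pos: [0.5483, -0.1531, 0.0278]
orientation: [-179.9, -0.0, 131.5]
force: [-8.2, 5.2, 21.8]
opening: 0.0579
clock: 7.4
tool_pos: [0.5489, -0.1531, 0.0286]
orientation: [180.0, 0.0, 131.5]
force: [0.3, 0.3, -1.6]
opening: 0.058
```

```bash
python3 -m handwheel '[[[0,0,0],[0,0,0]],[[0,0,0],[0,0,0]],[[0,0,0],[0,0,0]],[[0,0,0],[0,0,0]],[[0,0,0],[0,0,0]]]' -1
python3 -m handwheel '[[[0,0,-0.15],[0,0,0]],[[0,0,-0.3],[0,0,0]],[[0,0,-0.5],[0,0,0]],[[0,0,-0.7],[0,0,0]],[[0,0,-0.9],[0,0,0]]]'
python3 -m handwheel '[[[0,0.2,0],[0,0,0]],[[0,0.35,0],[0,0,0]],[[0,0.5,0],[0,0,0]],[[0,0.5,0],[0,0,0]],[[0,0.5,0],[0,0,0]]]'
python3 -m handwheel '[[[0,0,0],[0,0,0]],[[0,0,0],[0,0,0]],[[0,0,0],[0,0,0]],[[0,0,0],[0,0,0]],[[0,0,0],[0,0,0]]]'
python3 - <<'E'
from h import *
w,s=look('w4',.004,.0115,600);look('w4',.041,.055,600)
s=snapshot('top'); save(s,'top4')
w=cloud(s);z=w[...,2];ok=(abs(w[...,0]-.548)<.07)&(abs(w[...,1]+.155)<.07)
for lo,hi in((.004,.0125),(.041,.055)):
    m=ok&(z>lo)&(z<hi); r=cv2.minAreaRect((w[m][:,:2]*1000).astype(np.float32)); print('top',r)
c=cv2.imread('pics/w4.png')[20:260,130:380]; cv2.imwrite('pics/w4c.png',cv2.resize(c,None,fx=2.4,fy=2.4))
E
```

```text
clock: 7.82
tool_pos: [0.5489, -0.1531, 0.0286]
orientation: [180.0, 0.0, 131.5]
force: [-0.0, -1.2, 0.4]
opening: 0.0846
clock: 8.23
tool_pos: [0.5483, -0.1531, 0.2105]
orientation: [-180.0, -0.0, 131.5]
force: [0.8, -0.4, 0.0]
opening: 0.0875
clock: 8.65
tool_pos: [0.6243, -0.0857, 0.2079]
orientation: [-180.0, -0.0, 131.6]
force: [-1.0, -0.1, -0.6]
opening: 0.0877
clock: 9.07
tool_pos: [0.6234, -0.0873, 0.2088]
orientation: [180.0, 0.0, 131.5]
force: [-0.6, -0.6, 0.2]
opening: 0.0876
w4 px [255.  85.] [213, 43, 83, 83, 2944] z 0.0071 rect [ 547.6 -153. ] [89.2 90.7] 41.8 circ [ 547.9 -153.3] 63.0
w4 px [399. 241.] [373, 229, 60, 34, 777] z 0.0072 rect [564.4 128.8] [38.3 80.4] 68.9 circ [566.9 135.1] 41.3
w4 px [253.  82.] [224, 52, 59, 62, 3515] z 0.0453 rect [ 548.1 -154. ] [58.9 59.4] 41.4 circ [ 548.2 -154.2] 40.6
w4 px [460. 122.] [435, 94, 38, 55, 613] z 0.0482 rect [435.8  29.9] [56.5 31.5] 33.1 circ [441.8  21.1] 28.5
top ((551.0962524414062, -154.87744140625), (121.8134994506836, 125.75108337402344), 20.031574249267578)
top ((547.5658569335938, -156.14483642578125), (58.886566162109375, 59.94231033325195), 40.5632209777832)
```

View pics/w4c.png

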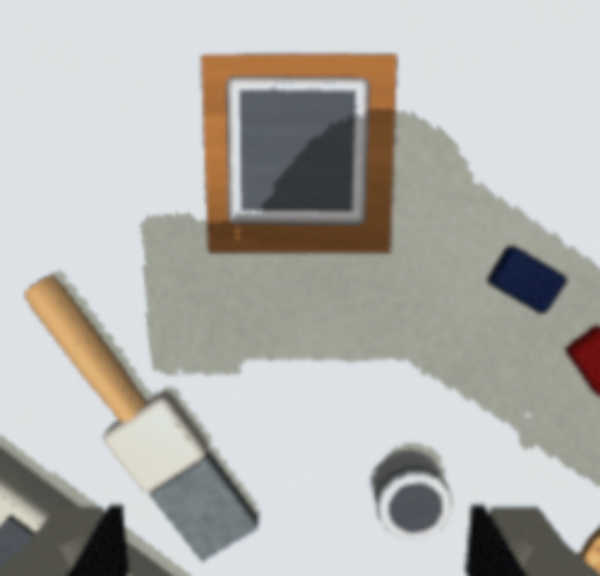

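The large square tin is centred on the board within 1 mm: wrist camera (0.5, -1.0) mm, top camera (0.3, -0.6) mm. Next, the small square tin.

Run:
```python
from h import *
plan((.604,.3145,.24,98),ang=35)
```

```text
.. [0.5227, 0.4191, -0.0521] [0.0, 0.0, 0.031]
.. [0.594, 0.3099, -0.0521] [0.0, 0.0, 0.031]
(0.604, 0.3145, 0.24, 98) [0.6428, 0.1889, -0.0521] [0.0, 0.0, 0.031]
```

```bash
python3 -m handwheel '[[[0.15,0.12,-0.05],[0,0,0.031]],[[0.3,0.24,-0.05],[0,0,0.031]],[[0.45,0.36,-0.052],[0,0,0.031]],[[0.523,0.419,-0.052],[0,0,0.031]]]'
python3 -m handwheel '[[[0.15,0.08,-0.05],[0,0,0.031]],[[0.3,0.16,-0.05],[0,0,0.031]],[[0.45,0.24,-0.052],[0,0,0.031]],[[0.594,0.31,-0.052],[0,0,0.031]]]'
python3 -m handwheel '[[[0.15,0.06,-0.05],[0,0,0.031]],[[0.3,0.12,-0.05],[0,0,0.031]],[[0.45,0.15,-0.052],[0,0,0.031]],[[0.643,0.189,-0.052],[0,0,0.031]],[[0.643,0.189,-0.052],[0,0,0.031]]]'
python3 -m handwheel '[[[0,0,0],[0,0,0]],[[0,0,0],[0,0,0]],[[0,0,0],[0,0,0]],[[0,0,0],[0,0,0]],[[0,0,0],[0,0,0]]]'
python3 - <<'E'
from h import *
look('w5',.029,.044)
s=snapshot('wrist')
E
```

```text
clock: 9.55
tool_pos: [0.617, 0.0502, 0.2194]
orientation: [179.9, -0.0, 120.4]
force: [0.4, -0.0, 0.1]
opening: 0.0876
clock: 9.88
tool_pos: [0.6104, 0.1827, 0.2298]
orientation: [180.0, -0.0, 109.2]
force: [1.2, 0.2, -0.1]
opening: 0.0876
clock: 10.3
tool_pos: [0.603, 0.3204, 0.2391]
orientation: [180.0, -0.0, 98.2]
force: [0.2, -0.3, 0.7]
opening: 0.0874
clock: 10.72
tool_pos: [0.6042, 0.3138, 0.24]
orientation: [180.0, -0.0, 98.0]
force: [-0.4, 0.1, 0.4]
opening: 0.0876
w5 px [27. 12.] [14, 0, 23, 24, 215] z 0.0365 rect [459.6  38. ] [ 8.4 35.9] 48.0 circ [457.5  35.7] 18.0
w5 px [296.  66.] [269, 37, 56, 59, 2630] z 0.0393 rect [478.5 345. ] [61.1 62. ] 8.2 circ [478.6 344.3] 32.0
w5 px [ 14. 161.] [0, 147, 29, 29, 665] z 0.033 rect [633.8   5.3] [37.3 37.5] 87.6 circ [633.9   3.6] 20.3
w5 px [258. 170.] [241, 153, 34, 34, 1116] z 0.0333 rect [604.1 318.7] [42.9 42.2] 9.0 circ [604.2 319.4] 28.7
w5 px [170. 321.] [150, 318, 40, 8, 266] z 0.0369 rect [852.6 220.8] [ 4.6 60.4] 2.8 circ [851.7 220.7] 30.2
```

View pics/w5.png

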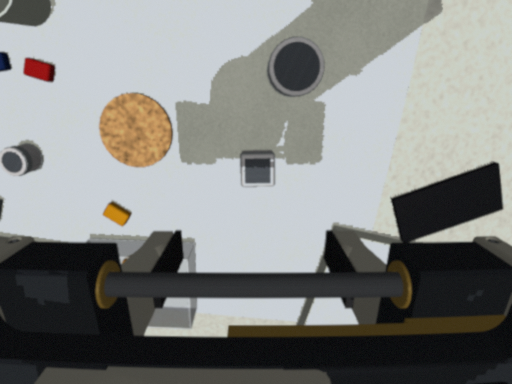

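Run:
```python
from h import *
plan((.6041,.3175,.07,98.8),(.6041,.3175,.0185,98.8))
```

```text
(0.6041, 0.3175, 0.07, 98.8) [0.0172, 0.0019, 0.8501] [0.0, -0.0, -0.0023]
(0.6041, 0.3175, 0.0185, 98.8) [-0.0, -0.0, 0.2575] [-0.0, -0.0, -0.0]
```

```bash
python3 -m handwheel '[[[0.017,0.002,0.2],[0,0,-0.002]],[[0.017,0.002,0.4],[0,0,-0.002]],[[0.017,0.002,0.6],[0,0,-0.002]],[[0.017,0.002,0.75],[0,0,-0.002]],[[0.017,0.002,0.85],[0,0,-0.002]]]'
python3 -m handwheel '[[[0,0,0.07],[0,0,0]],[[0,0,0.14],[0,0,0]],[[0,0,0.2],[0,0,0]],[[0,0,0.24],[0,0,0]],[[0,0,0.255],[0,0,0]]]'
python3 -m handwheel '[[[0,0,0],[0,0,0]],[[0,0,0],[0,0,0]],[[0,0,0],[0,0,0]],[[0,0,0],[0,0,0]],[[0,0,0],[0,0,0]]]'
python3 -m handwheel '[[[0,0,0],[0,0,0]],[[0,0,0],[0,0,0]],[[0,0,0],[0,0,0]],[[0,0,0],[0,0,0]],[[0,0,0],[0,0,0]]]' 1
python3 -m handwheel '[[[0,0,0],[0,0,0]],[[0,0,0],[0,0,0]],[[0,0,0],[0,0,0]],[[0,0,0],[0,0,0]],[[0,0,0],[0,0,0]]]' 1
python3 -m handwheel '[[[0,0,0],[0,0,0]],[[0,0,0],[0,0,0]],[[0,0,0],[0,0,0]],[[0,0,0],[0,0,0]],[[0,0,0],[0,0,0]]]' 1
python3 -m handwheel '[[[0,0,-0.1],[0,0,0]],[[0,0,-0.25],[0,0,0]],[[0,0,-0.4],[0,0,0]],[[0,0,-0.55],[0,0,0]],[[0,0,-0.7],[0,0,0]]]'
python3 -m handwheel '[[[0,0,-0.1],[0,0,0]],[[0,0,-0.2],[0,0,0]],[[0,0,-0.2],[0,0,0]],[[0,0,-0.2],[0,0,0]],[[0,0,-0.2],[0,0,0]]]'
python3 - <<'E'
from h import *
w=cloud(snapshot('wrist')); held(w,.0155,.021)
plan((.6055,-.107,.2,131.5),ang=35)
E
```

```text
clock: 11.23
tool_pos: [0.6024, 0.3166, 0.066]
orientation: [-179.8, 0.1, 98.7]
force: [0.3, -0.1, -0.4]
opening: 0.0877
clock: 11.65
tool_pos: [0.6034, 0.3176, 0.0174]
orientation: [-179.9, 0.0, 98.7]
force: [-0.8, -0.4, 0.4]
opening: 0.0879
clock: 12.07
tool_pos: [0.6041, 0.3185, 0.0195]
orientation: [179.9, -0.0, 98.8]
force: [0.1, 0.2, 0.2]
opening: 0.0873
clock: 12.48
tool_pos: [0.6038, 0.3183, 0.0188]
orientation: [180.0, 0.0, 98.8]
force: [0.2, 0.2, 0.1]
opening: 0.0597
clock: 12.9
tool_pos: [0.6038, 0.3182, 0.0187]
orientation: [-180.0, 0.0, 98.8]
force: [-0.2, 0.1, 0.6]
opening: 0.0419
clock: 13.32
tool_pos: [0.6038, 0.3182, 0.0187]
orientation: [-180.0, 0.0, 98.8]
force: [0.2, 0.0, -0.7]
opening: 0.0417
clock: 13.73
tool_pos: [0.6035, 0.318, 0.1601]
orientation: [-180.0, 0.0, 98.8]
force: [0.2, 1.2, -0.6]
opening: 0.0415
clock: 14.15
tool_pos: [0.6033, 0.318, 0.198]
orientation: [-179.9, 0.0, 98.8]
force: [-0.5, -0.4, -1.4]
opening: 0.042
held 4072 z -0.0149 rect [-0.1 -0.9] [44.9 43. ] 0.5 circ [-0.3 -0.5] 29.0 px [227 208] [301 299]
.. [-0.7004, -0.104, -0.0036] [-0.0001, 0.0, -0.0303]
.. [-0.6681, -0.2347, -0.0037] [-0.0001, 0.0, -0.0303]
(0.6055, -0.107, 0.2, 131.5) [-0.6116, -0.3569, -0.004] [-0.0001, 0.0, -0.0303]
```

Run:
```python
from h import *
plan((.548,-.1539,.15,131.4),(.548,-.1539,.08,131.4),ang=35)
```

```text
.. [-0.763, -0.2104, 0.08] [-0.0001, 0.0, -0.0302]
.. [-0.7096, -0.3507, 0.0798] [-0.0001, 0.0, -0.0302]
(0.548, -0.1539, 0.15, 131.4) [-0.6306, -0.4784, 0.0794] [-0.0001, 0.0, -0.0302]
(0.548, -0.1539, 0.08, 131.4) [-0.0, -0.0, 0.35] [0.0, 0.0, 0.0]
```

```bash
python3 -m handwheel '[[[-0.1,-0.03,0.01],[0,0,-0.005]],[[-0.25,-0.07,0.03],[0,0,-0.01]],[[-0.4,-0.11,0.04],[0,0,-0.015]],[[-0.58,-0.16,0.06],[0,0,-0.023]],[[-0.763,-0.21,0.08],[0,0,-0.03]]]'
python3 -m handwheel '[[[-0.14,-0.07,0.02],[0,0,-0.006]],[[-0.28,-0.14,0.03],[0,0,-0.012]],[[-0.43,-0.21,0.05],[0,0,-0.018]],[[-0.57,-0.28,0.06],[0,0,-0.024]],[[-0.71,-0.351,0.08],[0,0,-0.03]]]'
python3 -m handwheel '[[[-0.15,-0.11,0.02],[0,0,-0.008]],[[-0.3,-0.23,0.04],[0,0,-0.016]],[[-0.45,-0.34,0.06],[0,0,-0.023]],[[-0.56,-0.425,0.07],[0,0,-0.028]],[[-0.63,-0.478,0.08],[0,0,-0.03]]]'
python3 -m handwheel '[[[0,0,0.08],[0,0,0]],[[0,0,0.16],[0,0,0]],[[0,0,0.24],[0,0,0]],[[0,0,0.3],[0,0,0]],[[0,0,0.33],[0,0,0]]]'
python3 -m handwheel '[[[0,0,0],[0,0,0]],[[0,0,0],[0,0,0]],[[0,0,0],[0,0,0]],[[0,0,0],[0,0,0]],[[0,0,0],[0,0,0]]]'
python3 -m handwheel '[[[0,0,0],[0,0,0]],[[0,0,0],[0,0,0]],[[0,0,0],[0,0,0]]]'
python3 - <<'E'
from h import *
plan((.548,-.1539,.0652,131.4))
E
```

```text
clock: 14.62
tool_pos: [0.5845, 0.1596, 0.1811]
orientation: [-179.9, 0.0, 109.8]
force: [0.8, -0.4, -0.0]
opening: 0.042
clock: 15.03
tool_pos: [0.566, 0.002, 0.1657]
orientation: [-179.9, -0.0, 120.5]
force: [0.6, -0.1, -0.6]
opening: 0.042
clock: 15.45
tool_pos: [0.5465, -0.1559, 0.1492]
orientation: [-179.9, -0.1, 131.2]
force: [1.4, -0.5, -0.8]
opening: 0.0417
clock: 15.87
tool_pos: [0.5463, -0.1535, 0.0819]
orientation: [-179.8, -0.2, 131.1]
force: [-0.7, -0.2, -1.5]
opening: 0.0415
clock: 16.28
tool_pos: [0.5487, -0.1533, 0.0855]
orientation: [179.9, 0.0, 131.2]
force: [-0.2, 0.1, -0.9]
opening: 0.0419
clock: 16.53
tool_pos: [0.5483, -0.1533, 0.085]
orientation: [180.0, 0.0, 131.2]
force: [-0.5, -0.4, -0.7]
opening: 0.0416
(0.548, -0.1539, 0.0652, 131.4) [-0.0011, -0.0031, 0.0992] [0.0001, 0.0, -0.0006]
```

```bash
python3 -m handwheel '[[[-0.001,-0.003,0.025],[0,0,-0.0005]],[[-0.001,-0.003,0.05],[0,0,-0.0005]],[[-0.001,-0.003,0.07],[0,0,-0.0005]],[[-0.001,-0.003,0.085],[0,0,-0.0005]],[[-0.001,-0.003,0.092],[0,0,-0.0005]]]'
python3 -m handwheel '[[[0,0,0],[0,0,0]],[[0,0,0],[0,0,0]],[[0,0,0],[0,0,0]],[[0,0,0],[0,0,0]],[[0,0,0],[0,0,0]]]'
python3 -m handwheel '[[[0,0,0.0035],[0,0,0]],[[0,0,0.007],[0,0,0]],[[0,0,0.007],[0,0,0]],[[0,0,0.007],[0,0,0]],[[0,0,0.007],[0,0,0]]]'
python3 - <<'E'
from h import *
print(get_obs()['tool_pos'],get_obs()['force'])
E
```

```text
clock: 16.95
tool_pos: [0.5474, -0.1539, 0.0655]
orientation: [-179.9, -0.0, 131.3]
force: [0.3, -0.4, -0.5]
opening: 0.0417
clock: 17.37
tool_pos: [0.548, -0.1539, 0.0666]
orientation: [180.0, 0.0, 131.4]
force: [0.5, 0.4, 0.1]
opening: 0.042
clock: 17.78
tool_pos: [0.5479, -0.1539, 0.065]
orientation: [-180.0, -0.0, 131.4]
force: [0.1, 0.9, -0.5]
opening: 0.0419
[ 0.54785568 -0.1538804   0.06495334] [ 0.07564077  0.86540361 -0.50473028]
```

```bash
python3 -m handwheel '[[[0,0,0.001],[0,0,0]],[[0,0,0.001],[0,0,0]],[[0,0,0.001],[0,0,0]],[[0,0,0.001],[0,0,0]],[[0,0,0.001],[0,0,0]]]' -1
python3 -m handwheel '[[[0,0,0],[0,0,0]],[[0,0,0],[0,0,0]]]' -1
python3 -m handwheel '[[[0,0,-0.15],[0,0,0]],[[0,0,-0.3],[0,0,0]],[[0,0,-0.5],[0,0,0]],[[0,0,-0.7],[0,0,0]],[[0,0,-0.75],[0,0,0]]]'
python3 -m handwheel '[[[0,0.2,0],[0,0,0]],[[0,0.35,0],[0,0,0]],[[0,0.5,0],[0,0,0]],[[0,0.5,0],[0,0,0]],[[0,0.5,0],[0,0,0]]]'
python3 -m handwheel '[[[0,0,0],[0,0,0]],[[0,0,0],[0,0,0]],[[0,0,0],[0,0,0]],[[0,0,0],[0,0,0]],[[0,0,0],[0,0,0]]]'
python3 - <<'E'
from h import *
look('w6',.004,.0115,600);look('w6',.041,.055,600);look('w6',.074,.088,300)
s=snapshot('top'); w=cloud(s);z=w[...,2];ok=(abs(w[...,0]-.548)<.055)&(abs(w[...,1]+.155)<.055)
for lo,hi in((.041,.055),(.073,.09)):
    m=ok&(z>lo)&(z<hi); r=cv2.minAreaRect((w[m][:,:2]*1000).astype(np.float32)); print('top',r)
plan((.479,.343,.24,90),ang=35)
E
```

```text
clock: 18.2
tool_pos: [0.5479, -0.1539, 0.0648]
orientation: [180.0, 0.0, 131.3]
force: [0.8, -0.4, 0.2]
opening: 0.0697
clock: 18.37
tool_pos: [0.5479, -0.1539, 0.0648]
orientation: [180.0, 0.0, 131.4]
force: [-0.4, 0.6, -0.7]
opening: 0.0832
clock: 18.78
tool_pos: [0.5507, -0.1545, 0.2218]
orientation: [179.7, 0.4, 131.4]
force: [1.3, 0.2, 0.8]
opening: 0.0879
clock: 19.2
tool_pos: [0.6236, -0.0867, 0.2139]
orientation: [-180.0, -0.0, 131.4]
force: [0.9, -0.7, 0.2]
opening: 0.0879
clock: 19.62
tool_pos: [0.6227, -0.0883, 0.2151]
orientation: [180.0, 0.0, 131.3]
force: [0.8, 0.0, -0.4]
opening: 0.0875
w6 px [255.  87.] [214, 45, 81, 82, 2885] z 0.0071 rect [ 547.9 -153. ] [89.9 90.2] 41.7 circ [ 547.2 -153.2] 63.1
w6 px [398. 240.] [371, 227, 61, 36, 883] z 0.0072 rect [565.4 130.3] [41.5 80.9] 70.1 circ [567.8 136.9] 42.5
w6 px [249.  87.] [225, 54, 58, 61, 894] z 0.0446 rect [ 548.1 -154.1] [59.4 58.6] 41.4 circ [ 548.2 -154.3] 40.4
w6 px [253.  82.] [230, 58, 48, 50, 2297] z 0.0791 rect [ 548.  -153.9] [43.2 43.7] 41.3 circ [ 548.1 -154.1] 29.1
w6 px [ 24. 189.] [0, 170, 51, 36, 1127] z 0.0808 rect [ 785.7 -270.6] [25.1 58. ] 22.0 circ [ 784.5 -271.4] 30.2
top ((547.6337890625, -156.26022338867188), (59.364288330078125, 59.758270263671875), 40.68326950073242)
top ((547.8167724609375, -155.70541381835938), (43.13835144042969, 43.712608337402344), 42.93873977661133)
.. [0.6978, 0.2944, -0.0419] [0.0, 0.0, 0.0383]
.. [0.7478, 0.1198, -0.0419] [0.0, 0.0, 0.0383]
(0.479, 0.343, 0.24, 90) [0.7548, -0.0618, -0.0419] [0.0, 0.0, 0.0383]
```

View pics/w6.png

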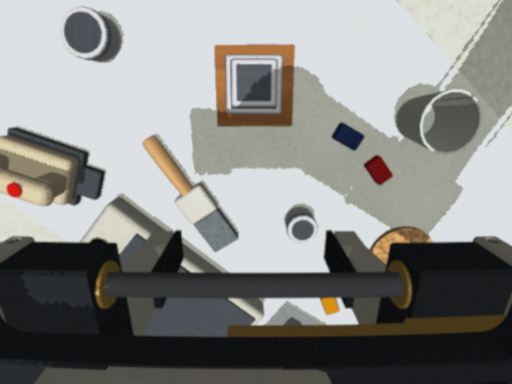

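Square stack: small tin centred on the large one within 0.3 mm by the wrist camera, 0.6 mm by the top camera. Next, the large round tin.

```bash
python3 -m handwheel '[[[0.15,0.06,-0.01],[0,0,0.03]],[[0.3,0.13,-0.02],[0,0,0.03]],[[0.45,0.19,-0.03],[0,0,0.03]],[[0.6,0.25,-0.04],[0,0,0.03]],[[0.698,0.294,-0.042],[0,0,0.03]]]'
python3 - <<'E'
from h import *
plan((.479,.344,.24,100),ang=35)
E
```

```text
clock: 20.23
tool_pos: [0.5741, 0.0578, 0.2237]
orientation: [179.9, -0.0, 120.6]
force: [1.1, 0.3, 0.9]
opening: 0.0878
.. [0.7368, 0.1594, -0.0404] [0.0001, -0.0, 0.0286]
(0.479, 0.344, 0.24, 100) [0.7535, 0.0252, -0.0406] [0.0001, -0.0, 0.0286]
```

```bash
python3 -m handwheel '[[[0.15,0.03,-0.01],[0,0,0.029]],[[0.3,0.06,-0.02],[0,0,0.029]],[[0.45,0.1,-0.03],[0,0,0.029]],[[0.6,0.13,-0.04],[0,0,0.029]],[[0.737,0.16,-0.04],[0,0,0.029]]]'
python3 -m handwheel '[[[0.15,0.005,-0.01],[0,0,0.029]],[[0.3,0.01,-0.02],[0,0,0.029]],[[0.45,0.015,-0.03],[0,0,0.029]],[[0.65,0.02,-0.04],[0,0,0.029]],[[0.745,0.024,-0.04],[0,0,0.029]]]'
python3 -m handwheel '[[[0,0,0],[0,0,0]],[[0,0,0],[0,0,0]],[[0,0,0],[0,0,0]],[[0,0,0],[0,0,0]],[[0,0,0],[0,0,0]]]'
python3 - <<'E'
from h import *
look('w7',.034,.046)
plan((.4785,.3448,.07,100),(.4785,.3448,.0195,100))
E
```

```text
clock: 20.65
tool_pos: [0.527, 0.2006, 0.2318]
orientation: [179.9, -0.0, 110.1]
force: [0.3, 0.5, -0.1]
opening: 0.0878
clock: 21.07
tool_pos: [0.4799, 0.3438, 0.2397]
orientation: [179.9, -0.1, 99.7]
force: [0.0, 0.3, 0.3]
opening: 0.0874
clock: 21.48
tool_pos: [0.4811, 0.3397, 0.2393]
orientation: [180.0, -0.0, 99.6]
force: [-0.0, 0.2, 0.2]
opening: 0.0876
w7 px [12. 98.] [0, 75, 19, 46, 254] z 0.04 rect [439.1  40.2] [52.  18.1] 8.5 circ [440.3  32. ] 26.0
w7 px [258. 170.] [233, 145, 51, 50, 1999] z 0.0395 rect [478.8 344.9] [62. 62.] 9.7 circ [479.1 344.7] 31.7
(0.4785, 0.3448, 0.07, 100) [0.0268, -0.0088, 0.8465] [0.0, -0.0, -0.0011]
(0.4785, 0.3448, 0.0195, 100) [0.0, -0.0, 0.2525] [0.0, 0.0, 0.0]
```

```bash
python3 -m handwheel '[[[0.026,-0.007,0.2],[0,0,0]],[[0.026,-0.007,0.4],[0,0,0]],[[0.026,-0.007,0.6],[0,0,0]],[[0.026,-0.007,0.75],[0,0,0]],[[0.026,-0.007,0.845],[0,0,0]]]'
python3 -m handwheel '[[[0,0,0.07],[0,0,0]],[[0,0,0.14],[0,0,0]],[[0,0,0.2],[0,0,0]],[[0,0,0.24],[0,0,0]],[[0,0,0.252],[0,0,0]]]'
python3 -m handwheel '[[[0,0,0],[0,0,0]],[[0,0,0],[0,0,0]],[[0,0,0],[0,0,0]],[[0,0,0],[0,0,0]],[[0,0,0],[0,0,0]]]'
python3 -m handwheel '[[[0,0,0],[0,0,0]],[[0,0,0],[0,0,0]],[[0,0,0],[0,0,0]],[[0,0,0],[0,0,0]],[[0,0,0],[0,0,0]]]' 1
python3 -m handwheel '[[[0,0,0],[0,0,0]],[[0,0,0],[0,0,0]],[[0,0,0],[0,0,0]],[[0,0,0],[0,0,0]],[[0,0,0],[0,0,0]]]' 1
python3 -m handwheel '[[[0,0,-0.1],[0,0,0]],[[0,0,-0.25],[0,0,0]],[[0,0,-0.4],[0,0,0]],[[0,0,-0.55],[0,0,0]],[[0,0,-0.7],[0,0,0]]]'
python3 -m handwheel '[[[0,0,-0.1],[0,0,0]],[[0,0,-0.2],[0,0,0]],[[0,0,-0.2],[0,0,0]],[[0,0,-0.2],[0,0,0]],[[0,0,-0.2],[0,0,0]]]'
python3 - <<'E'
from h import *
w=cloud(snapshot('wrist')); held(w,.02,.031)
plan((.666,.143,.2,100),ang=35)
E
```

```text
clock: 21.95
tool_pos: [0.4776, 0.3434, 0.0668]
orientation: [-179.8, 0.1, 99.6]
force: [0.7, -0.4, 0.2]
opening: 0.0877
clock: 22.37
tool_pos: [0.4783, 0.3444, 0.0185]
orientation: [-179.9, 0.1, 99.6]
force: [-0.3, -1.0, -0.0]
opening: 0.0877
clock: 22.78
tool_pos: [0.4788, 0.3458, 0.0205]
orientation: [179.9, -0.0, 99.7]
force: [0.2, -0.3, 0.3]
opening: 0.0877
clock: 23.2
tool_pos: [0.4785, 0.3455, 0.0198]
orientation: [-180.0, 0.0, 99.7]
force: [-0.3, -0.1, 1.4]
opening: 0.062
clock: 23.62
tool_pos: [0.4785, 0.3455, 0.0198]
orientation: [-180.0, 0.0, 99.7]
force: [-1.3, 0.1, 1.7]
opening: 0.0617
clock: 24.03
tool_pos: [0.4782, 0.3452, 0.1609]
orientation: [-180.0, 0.0, 99.7]
force: [1.0, 0.2, -2.0]
opening: 0.0614
clock: 24.45
tool_pos: [0.478, 0.3451, 0.1989]
orientation: [-179.9, 0.0, 99.7]
force: [-0.6, -1.4, -1.3]
opening: 0.0616
held 7790 z -0.0198 rect [-0.2 -0.9] [62.  62.4] 50.8 circ [-0.  -1.6] 33.4 px [215 186] [323 321]
.. [-0.5765, 0.3789, -0.0039] [-0.0001, 0.0001, -0.0005]
(0.666, 0.143, 0.2, 100) [-0.5777, 0.3771, -0.0039] [-0.0001, 0.0001, -0.0005]
```

```bash
python3 -m handwheel '[[[-0.11,0.07,0],[0,0,0]],[[-0.22,0.145,0],[0,0,0]],[[-0.34,0.22,0],[0,0,0]],[[-0.46,0.3,0],[0,0,0]],[[-0.577,0.378,-0.004],[0,0,0]]]'
python3 -m handwheel '[[[-0.11,0.07,0],[0,0,0]],[[-0.22,0.145,0],[0,0,0]],[[-0.34,0.22,0],[0,0,0]],[[-0.46,0.3,0],[0,0,0]],[[-0.577,0.378,-0.004],[0,0,0]]]'
python3 -m handwheel '[[[0,0,0],[0,0,0]],[[0,0,0],[0,0,0]],[[0,0,0],[0,0,0]],[[0,0,0],[0,0,0]],[[0,0,0],[0,0,0]]]'
python3 - <<'E'
from h import *
w,s=look('w8',.0048,.0115,600)
held(w,.02,.031)
# colour-based mat ellipse
h=cv2.cvtColor(s['color'],cv2.COLOR_RGB2HSV); m=((h[...,1]>100)&(h[...,0]<25)).astype(np.uint8)
n,l,st,c=cv2.connectedComponentsWithStats(cv2.morphologyEx(m,cv2.MORPH_CLOSE,np.ones((3,3))))
i=1+st[1:,4].argmax(); cc=max(cv2.findContours((l==i).astype(np.uint8),0,2)[0],key=len)
hull=cv2.convexHull(cc)[:,0]
K=np.array(s['intrinsics']);R=cv2.Rodrigues(np.array(s['rvec'],float))[0];C=-R.T@np.array(s['tvec']).ravel()
r=np.c_[cv2.undistortPoints(hull[:,None].astype(float),K,np.array(s['distortion']))[:,0],np.ones(len(hull))]@R
P=(C+r*((.008-C[2])/r[:,2])[:,None])*1000
print(c[i],st[i],cv2.fitEllipse(P[:,:2].astype(np.float32)),cv2.minEnclosingCircle(P[:,:2].astype(np.float32)))
plan((.582,.154,.15,100),(.582,.154,.05,100),ang=35)
E
```

```text
clock: 24.92
tool_pos: [0.5725, 0.2431, 0.1988]
orientation: [-179.9, 0.1, 99.7]
force: [1.2, 0.7, -1.4]
opening: 0.0612
clock: 25.33
tool_pos: [0.6665, 0.142, 0.1993]
orientation: [-179.8, 0.0, 99.7]
force: [0.9, 1.2, -2.4]
opening: 0.0614
clock: 25.75
tool_pos: [0.6657, 0.1441, 0.2011]
orientation: [-180.0, 0.0, 99.7]
force: [-0.7, 0.0, -0.7]
opening: 0.0614
w8 px [29. 42.] [0, 0, 59, 85, 1941] z 0.007 rect [ 559.3 -141.8] [58.8 90.3] 41.3 circ [ 562.9 -138.8] 50.1
w8 px [275. 100.] [233, 56, 85, 88, 5839] z 0.0071 rect [579.7 154.1] [94.5 95. ] 9.5 circ [579.8 154.7] 48.1
held 7742 z -0.0192 rect [-0.2 -0.7] [62.9 62.3] 37.4 circ [-0.  -0.6] 33.7 px [215 186] [323 322]
[275.11974341  99.47719173] [ 234   57   83   86 5612] ((579.7247924804688, 154.11248779296875), (92.79641723632812, 93.00083923339844), 146.84695434570312) ((579.7213745117188, 154.13174438476562), 46.68145751953125)
(0.582, 0.154, 0.15, 100) [0.1191, -0.4047, 0.2568] [-0.0, -0.0, -0.0007]
(0.582, 0.154, 0.05, 100) [-0.0, -0.0, 0.5] [0.0, -0.0, -0.0]
```

View pics/w8.png

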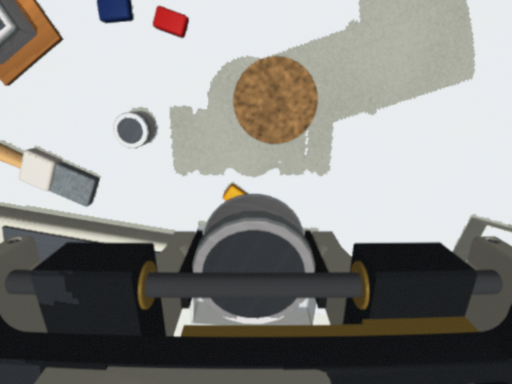

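Mat at (275,100), centre (0.5798, 0.1541). I'll place the large tin there.

```bash
python3 -m handwheel '[[[0.03,-0.1,0.06],[0,0,0]],[[0.06,-0.2,0.12],[0,0,0]],[[0.09,-0.3,0.2],[0,0,0]],[[0.12,-0.38,0.24],[0,0,0]],[[0.121,-0.415,0.257],[0,0,0]]]'
python3 -m handwheel '[[[0,0,0.12],[0,0,0]],[[0,0,0.24],[0,0,0]],[[0,0,0.36],[0,0,0]],[[0,0,0.46],[0,0,0]],[[0,0,0.5],[0,0,0]]]'
python3 -m handwheel '[[[0,0,0],[0,0,0]],[[0,0,0],[0,0,0]],[[0,0,0],[0,0,0]],[[0,0,0],[0,0,0]],[[0,0,0],[0,0,0]]]'
python3 -m handwheel '[[[0,0,0],[0,0,0]],[[0,0,0],[0,0,0]],[[0,0,0],[0,0,0]]]'
python3 - <<'E'
from h import *
plan((.5798,.154,.0295,99.7))
E
```

```text
clock: 26.22
tool_pos: [0.5775, 0.1538, 0.1489]
orientation: [-179.9, 0.0, 99.8]
force: [-1.2, -1.4, -1.2]
opening: 0.0614
clock: 26.63
tool_pos: [0.5794, 0.1531, 0.0478]
orientation: [-179.9, 0.0, 99.7]
force: [-1.0, -0.4, -1.3]
opening: 0.0612
clock: 27.05
tool_pos: [0.5812, 0.1537, 0.0513]
orientation: [179.9, -0.0, 99.7]
force: [0.4, 0.3, -1.8]
opening: 0.0619
clock: 27.3
tool_pos: [0.5806, 0.1533, 0.0503]
orientation: [180.0, -0.0, 99.7]
force: [-0.7, -0.3, -0.8]
opening: 0.0619
(0.5798, 0.154, 0.0295, 99.7) [0.0041, -0.0035, 0.104] [0.0001, -0.0, -0.0001]
```

```bash
python3 -m handwheel '[[[0.004,-0.0035,0.025],[0,0,0]],[[0.004,-0.0035,0.05],[0,0,0]],[[0.004,-0.0035,0.07],[0,0,0]],[[0.004,-0.0035,0.09],[0,0,0]],[[0.004,-0.0035,0.1],[0,0,0]]]'
python3 -m handwheel '[[[0,0,0],[0,0,0]],[[0,0,0],[0,0,0]],[[0,0,0],[0,0,0]],[[0,0,0],[0,0,0]],[[0,0,0],[0,0,0]]]'
python3 -m handwheel '[[[0,0,0.004],[0,0,0]],[[0,0,0.008],[0,0,0]],[[0,0,0.011],[0,0,0]],[[0,0,0.011],[0,0,0]],[[0,0,0.011],[0,0,0]]]'
python3 - <<'E'
from h import *
print(get_obs()['tool_pos'],get_obs()['force'])
E
```

```text
clock: 27.72
tool_pos: [0.5792, 0.1537, 0.0289]
orientation: [-179.9, 0.0, 99.7]
force: [0.3, -0.0, -1.6]
opening: 0.0612
clock: 28.13
tool_pos: [0.5797, 0.154, 0.0302]
orientation: [180.0, -0.0, 99.7]
force: [0.3, -1.2, -1.8]
opening: 0.0617
clock: 28.55
tool_pos: [0.5797, 0.154, 0.0278]
orientation: [180.0, 0.0, 99.7]
force: [0.6, 0.3, -0.3]
opening: 0.0616
[0.57966269 0.15395784 0.02780767] [ 0.59022443  0.26681989 -0.30291135]
```

Release, back off and check.

```bash
python3 -m handwheel '[[[0,0,0.001],[0,0,0]],[[0,0,0.001],[0,0,0]],[[0,0,0.001],[0,0,0]],[[0,0,0.001],[0,0,0]],[[0,0,0.001],[0,0,0]]]' -1
python3 -m handwheel '[[[0,0,0],[0,0,0]],[[0,0,0],[0,0,0]]]' -1
python3 -m handwheel '[[[0,0,-0.15],[0,0,0]],[[0,0,-0.3],[0,0,0]],[[0,0,-0.5],[0,0,0]],[[0,0,-0.7],[0,0,0]],[[0,0,-0.9],[0,0,0]]]'
python3 -m handwheel '[[[0,0.2,0],[0,0,0]],[[0,0.4,0],[0,0,0]],[[0,0.45,0],[0,0,0]],[[0,0.45,0],[0,0,0]],[[0,0.45,0],[0,0,0]]]'
python3 -m handwheel '[[[0,0,0],[0,0,0]],[[0,0,0],[0,0,0]],[[0,0,0],[0,0,0]],[[0,0,0],[0,0,0]],[[0,0,0],[0,0,0]]]'
python3 - <<'E'
from h import *
look('w9',.0048,.0115,600);look('w9',.043,.055,600);look('w9',.029,.038,200)
s=snapshot('top'); w=cloud(s);z=w[...,2];ok=(abs(w[...,0]-.58)<.055)&(abs(w[...,1]-.153)<.055)
for lo,hi in((.0045,.0125),(.043,.055),):
    m=ok&(z>lo)&(z<hi); r=cv2.minEnclosingCircle((w[m][:,:2]*1000).astype(np.float32)); print('top',r)
plan((.6235,-.3205,.24,130),ang=35)
E
```

```text
clock: 28.97
tool_pos: [0.5797, 0.154, 0.0276]
orientation: [180.0, -0.0, 99.7]
force: [-0.2, 0.2, -0.0]
opening: 0.086
clock: 29.13
tool_pos: [0.5797, 0.1539, 0.0276]
orientation: [180.0, -0.0, 99.7]
force: [-0.1, 0.4, -0.5]
opening: 0.0875
clock: 29.55
tool_pos: [0.5792, 0.1537, 0.2094]
orientation: [-180.0, 0.0, 99.7]
force: [1.9, 0.9, -0.9]
opening: 0.0877
clock: 29.97
tool_pos: [0.6682, 0.1688, 0.2063]
orientation: [-179.9, 0.0, 99.6]
force: [-1.1, -0.3, 0.5]
opening: 0.0877
clock: 30.38
tool_pos: [0.668, 0.1691, 0.208]
orientation: [180.0, -0.0, 99.7]
force: [0.4, -0.4, 0.6]
opening: 0.0873
w9 px [18. 33.] [0, 0, 42, 71, 1424] z 0.007 rect [ 554.2 -132.9] [54.5 70. ] 42.1 circ [ 558.2 -129.7] 40.3
w9 px [254.  94.] [212, 50, 83, 88, 2567] z 0.0071 rect [579.9 153.6] [95.4 94.1] 9.7 circ [579.9 154.3] 48.2
w9 px [253.  93.] [223, 61, 62, 65, 3148] z 0.0473 rect [579.3 154. ] [62.2 62.2] 9.5 circ [579.7 153.9] 31.8
w9 px [111. 123.] [94, 106, 35, 35, 978] z 0.0331 rect [634.4   4. ] [37.9 38.2] 49.5 circ [634.1   3.3] 20.0
w9 px [ 74. 229.] [0, 212, 148, 34, 1533] z 0.0334 rect [771.7 -43.1] [190.1  14.6] 89.7 circ [767.  -43.1] 95.0
w9 px [230. 310.] [178, 305, 105, 10, 437] z 0.0338 rect [857.3 169.2] [  5.  141.5] 4.6 circ [856.8 169.1] 70.8
top ((584.1292724609375, 154.8110809326172), 52.976768493652344)
top ((579.7752075195312, 151.13519287109375), 31.680208206176758)
.. [-0.7918, -0.2107, -0.0539] [0.0, -0.0, -0.0281]
.. [-0.7426, -0.3464, -0.0539] [0.0, -0.0, -0.0281]
(0.6235, -0.3205, 0.24, 130) [-0.6702, -0.4713, -0.0538] [0.0, -0.0, -0.0281]
```

View pics/w9.png

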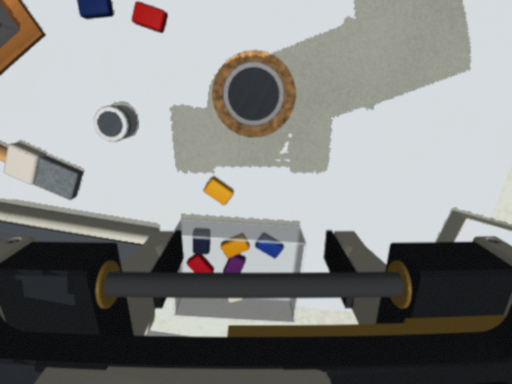

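Large tin centred on the mat (within 0.5 mm), cup untouched. Next, the medium tin.

Run:
```python
from h import *
plan((.6235,-.3195,.24,99.7),ang=35)
```

```text
.. [-0.7902, -0.2104, -0.0539] [0.0, -0.0, -0.0]
.. [-0.7902, -0.2105, -0.0538] [0.0, -0.0, -0.0]
(0.6235, -0.3195, 0.24, 99.7) [-0.7901, -0.2106, -0.0538] [0.0, -0.0, -0.0]
```

```bash
python3 -m handwheel '[[[-0.16,-0.04,-0.01],[0,0,0]],[[-0.32,-0.08,-0.02],[0,0,0]],[[-0.48,-0.13,-0.03],[0,0,0]],[[-0.64,-0.17,-0.04],[0,0,0]],[[-0.79,-0.21,-0.054],[0,0,0]]]'
python3 -m handwheel '[[[-0.16,-0.04,-0.01],[0,0,0]],[[-0.32,-0.08,-0.02],[0,0,0]],[[-0.48,-0.13,-0.03],[0,0,0]],[[-0.64,-0.17,-0.04],[0,0,0]],[[-0.79,-0.21,-0.054],[0,0,0]]]'
python3 -m handwheel '[[[-0.16,-0.04,-0.01],[0,0,0]],[[-0.32,-0.08,-0.02],[0,0,0]],[[-0.48,-0.13,-0.03],[0,0,0]],[[-0.64,-0.17,-0.04],[0,0,0]],[[-0.79,-0.21,-0.054],[0,0,0]]]'
python3 -m handwheel '[[[0,0,0],[0,0,0]],[[0,0,0],[0,0,0]],[[0,0,0],[0,0,0]],[[0,0,0],[0,0,0]],[[0,0,0],[0,0,0]]]'
python3 - <<'E'
from h import *
look('w10',.031,.042)
plan((.6235,-.3205,.07,99.7),(.6235,-.3205,.019,99.7))
E
```

```text
clock: 31.0
tool_pos: [0.653, 0.0047, 0.2184]
orientation: [-180.0, 0.0, 99.7]
force: [0.9, -0.5, -0.2]
opening: 0.0876
clock: 31.42
tool_pos: [0.6381, -0.1583, 0.2293]
orientation: [-180.0, -0.0, 99.7]
force: [1.0, -0.8, -0.2]
opening: 0.0878
clock: 31.83
tool_pos: [0.6233, -0.3211, 0.24]
orientation: [-180.0, -0.0, 99.7]
force: [-0.3, -1.0, 0.2]
opening: 0.0875
clock: 32.25
tool_pos: [0.624, -0.3183, 0.24]
orientation: [180.0, -0.0, 99.7]
force: [0.1, -1.1, -0.0]
opening: 0.0876
w10 px [22. 48.] [0, 0, 49, 96, 3847] z 0.0341 rect [ 526.2 -607.7] [102.9  54.8] 7.9 circ [ 526.2 -607.9] 56.5
w10 px [250. 170.] [230, 150, 41, 40, 1275] z 0.0354 rect [ 624.2 -322.6] [50.2 50.3] 7.8 circ [ 624.4 -322.1] 25.7
w10 px [482. 217.] [469, 204, 27, 26, 518] z 0.0334 rect [635.4   2.2] [37.5 37.5] 24.3 circ [634.4   2.6] 20.0
w10 px [264. 270.] [242, 265, 38, 8, 200] z 0.034 rect [ 762.3 -284.7] [11.3 52.4] 10.4 circ [ 765.8 -284. ] 26.2
w10 px [331. 310.] [307, 297, 51, 28, 865] z 0.0343 rect [ 816.4 -165.6] [52.1 75.4] 12.8 circ [ 822.4 -164.3] 41.3
(0.6235, -0.3205, 0.07, 99.7) [-0.0103, -0.0048, 0.8506] [0.0, 0.0, 0.0001]
(0.6235, -0.3205, 0.019, 99.7) [-0.0, -0.0, 0.255] [-0.0, -0.0, -0.0]
```

```bash
python3 -m handwheel '[[[-0.019,-0.002,0.2],[0,0,0]],[[-0.019,-0.002,0.4],[0,0,0]],[[-0.019,-0.002,0.6],[0,0,0]],[[-0.019,-0.002,0.75],[0,0,0]],[[-0.019,-0.002,0.85],[0,0,0]]]'
python3 -m handwheel '[[[0,0,0.07],[0,0,0]],[[0,0,0.14],[0,0,0]],[[0,0,0.2],[0,0,0]],[[0,0,0.24],[0,0,0]],[[0,0,0.253],[0,0,0]]]'
python3 -m handwheel '[[[0,0,0],[0,0,0]],[[0,0,0],[0,0,0]],[[0,0,0],[0,0,0]],[[0,0,0],[0,0,0]],[[0,0,0],[0,0,0]]]'
python3 -m handwheel '[[[0,0,0],[0,0,0]],[[0,0,0],[0,0,0]],[[0,0,0],[0,0,0]],[[0,0,0],[0,0,0]],[[0,0,0],[0,0,0]]]' 1
python3 -m handwheel '[[[0,0,0],[0,0,0]],[[0,0,0],[0,0,0]],[[0,0,0],[0,0,0]],[[0,0,0],[0,0,0]],[[0,0,0],[0,0,0]]]' 1
python3 -m handwheel '[[[0,0,0],[0,0,0]],[[0,0,0],[0,0,0]],[[0,0,0],[0,0,0]]]' 1
python3 -m handwheel '[[[0,0,-0.1],[0,0,0]],[[0,0,-0.25],[0,0,0]],[[0,0,-0.4],[0,0,0]],[[0,0,-0.55],[0,0,0]],[[0,0,-0.7],[0,0,0]]]'
python3 -m handwheel '[[[0,0,-0.1],[0,0,0]],[[0,0,-0.2],[0,0,0]],[[0,0,-0.2],[0,0,0]],[[0,0,-0.2],[0,0,0]],[[0,0,-0.2],[0,0,0]]]'
python3 - <<'E'
from h import *
w=cloud(snapshot('wrist')); held(w,.017,.025)
plan((.5798,.154,.16,99.7),(.5798,.154,.09,99.7),ang=35)
E
```

```text
clock: 32.72
tool_pos: [0.6225, -0.3216, 0.0662]
orientation: [-179.8, -0.1, 99.7]
force: [-0.2, 0.0, 0.1]
opening: 0.0875
clock: 33.13
tool_pos: [0.6235, -0.3225, 0.018]
orientation: [-179.9, -0.0, 99.7]
force: [-0.0, 1.5, -0.4]
opening: 0.0877
clock: 33.55
tool_pos: [0.6244, -0.3233, 0.0202]
orientation: [179.9, 0.0, 99.7]
force: [0.1, 0.1, 0.5]
opening: 0.0877
clock: 33.97
tool_pos: [0.624, -0.3232, 0.0194]
orientation: [-180.0, -0.0, 99.7]
force: [0.6, 0.0, 0.7]
opening: 0.0599
clock: 34.38
tool_pos: [0.6239, -0.3232, 0.0193]
orientation: [-180.0, -0.0, 99.7]
force: [-0.4, 0.0, 0.6]
opening: 0.049
clock: 34.63
tool_pos: [0.6239, -0.3232, 0.0193]
orientation: [-180.0, -0.0, 99.7]
force: [-0.0, 0.1, 0.1]
opening: 0.0493
clock: 35.05
tool_pos: [0.6237, -0.3231, 0.1607]
orientation: [-180.0, -0.0, 99.7]
force: [0.8, -0.3, -1.6]
opening: 0.0498
clock: 35.47
tool_pos: [0.6235, -0.3229, 0.1987]
orientation: [-180.0, -0.0, 99.7]
force: [0.7, -0.3, -1.3]
opening: 0.0497
held 4668 z -0.0164 rect [-2.8 -1.1] [50.6 50.5] 21.9 circ [-0. -2.] 27.6 px [223 200] [310 309]
.. [0.7957, 0.0618, 0.0643] [-0.0001, -0.0001, -0.0]
.. [0.7957, 0.062, 0.0641] [-0.0001, -0.0001, -0.0]
(0.5798, 0.154, 0.16, 99.7) [0.7957, 0.0621, 0.0638] [-0.0001, -0.0001, -0.0]
(0.5798, 0.154, 0.09, 99.7) [-0.0, -0.0, 0.35] [0.0, 0.0, 0.0]
```

```bash
python3 -m handwheel '[[[0.13,0.01,0.01],[0,0,0]],[[0.29,0.02,0.02],[0,0,0]],[[0.45,0.03,0.03],[0,0,0]],[[0.62,0.045,0.05],[0,0,0]],[[0.796,0.062,0.064],[0,0,0]]]'
python3 -m handwheel '[[[0.16,0.01,0.01],[0,0,0]],[[0.32,0.02,0.02],[0,0,0]],[[0.48,0.03,0.03],[0,0,0]],[[0.64,0.045,0.05],[0,0,0]],[[0.796,0.062,0.064],[0,0,0]]]'
python3 -m handwheel '[[[0.17,0.015,0.01],[0,0,0]],[[0.34,0.025,0.02],[0,0,0]],[[0.5,0.035,0.03],[0,0,0]],[[0.66,0.045,0.05],[0,0,0]],[[0.796,0.062,0.064],[0,0,0]]]'
python3 -m handwheel '[[[0,0,0.08],[0,0,0]],[[0,0,0.16],[0,0,0]],[[0,0,0.24],[0,0,0]],[[0,0,0.3],[0,0,0]],[[0,0,0.35],[0,0,0]]]'
python3 -m handwheel '[[[0,0,0],[0,0,0]],[[0,0,0],[0,0,0]],[[0,0,0],[0,0,0]],[[0,0,0],[0,0,0]],[[0,0,0],[0,0,0]]]'
python3 -m handwheel '[[[0,0,0],[0,0,0]],[[0,0,0],[0,0,0]],[[0,0,0],[0,0,0]],[[0,0,0],[0,0,0]],[[0,0,0],[0,0,0]]]'
python3 - <<'E'
from h import *
plan((.5797,.154,.069,99.7))
E
```

```text
clock: 35.93
tool_pos: [0.6083, -0.1631, 0.1848]
orientation: [-179.9, -0.0, 99.6]
force: [0.9, 0.7, -0.6]
opening: 0.0495
clock: 36.35
tool_pos: [0.5938, -0.0037, 0.1724]
orientation: [-179.9, 0.0, 99.7]
force: [-0.4, -0.3, -1.0]
opening: 0.0496
clock: 36.77
tool_pos: [0.5792, 0.1556, 0.1596]
orientation: [-179.9, 0.0, 99.7]
force: [0.5, -0.4, -0.2]
opening: 0.0492
clock: 37.18
tool_pos: [0.5794, 0.1535, 0.0886]
orientation: [-179.8, 0.1, 99.7]
force: [-0.3, -0.2, -0.2]
opening: 0.0495
clock: 37.6
tool_pos: [0.5809, 0.1541, 0.0918]
orientation: [179.9, -0.0, 99.7]
force: [0.9, 0.8, -1.0]
opening: 0.0498
clock: 38.02
tool_pos: [0.5805, 0.1539, 0.091]
orientation: [180.0, -0.0, 99.7]
force: [0.4, -0.1, -0.5]
opening: 0.0496
(0.5797, 0.154, 0.069, 99.7) [0.0012, -0.0038, 0.1102] [0.0, -0.0, -0.0001]
```

```bash
python3 -m handwheel '[[[0.001,-0.004,0.025],[0,0,0]],[[0.001,-0.004,0.05],[0,0,0]],[[0.001,-0.004,0.075],[0,0,0]],[[0.001,-0.004,0.095],[0,0,0]],[[0.001,-0.004,0.107],[0,0,0]]]'
python3 -m handwheel '[[[0,0,0],[0,0,0]],[[0,0,0],[0,0,0]],[[0,0,0],[0,0,0]],[[0,0,0],[0,0,0]],[[0,0,0],[0,0,0]]]'
python3 -m handwheel '[[[0,0,0.004],[0,0,0]],[[0,0,0.008],[0,0,0]],[[0,0,0.01],[0,0,0]],[[0,0,0.01],[0,0,0]],[[0,0,0.01],[0,0,0]]]'
python3 - <<'E'
from h import *
print(get_obs()['tool_pos'],get_obs()['force'])
E
```

```text
clock: 38.43
tool_pos: [0.5792, 0.1537, 0.0685]
orientation: [-179.9, 0.0, 99.7]
force: [-0.1, 1.1, -1.4]
opening: 0.0497
clock: 38.85
tool_pos: [0.5798, 0.154, 0.0698]
orientation: [180.0, -0.0, 99.7]
force: [1.0, -0.5, -0.6]
opening: 0.0495
clock: 39.27
tool_pos: [0.5796, 0.1539, 0.0675]
orientation: [-180.0, 0.0, 99.7]
force: [0.2, 0.5, -1.6]
opening: 0.0495
[0.57961033 0.15392214 0.06749755] [ 0.24654727  0.46434651 -1.60234622]
```

```bash
python3 -m handwheel '[[[0,0,0.001],[0,0,0]],[[0,0,0.001],[0,0,0]],[[0,0,0.001],[0,0,0]],[[0,0,0.001],[0,0,0]],[[0,0,0.001],[0,0,0]]]' -1
python3 -m handwheel '[[[0,0,0],[0,0,0]],[[0,0,0],[0,0,0]]]' -1
python3 -m handwheel '[[[0,0,-0.15],[0,0,0]],[[0,0,-0.3],[0,0,0]],[[0,0,-0.5],[0,0,0]],[[0,0,-0.7],[0,0,0]],[[0,0,-0.75],[0,0,0]]]'
python3 -m handwheel '[[[0,0.2,0],[0,0,0]],[[0,0.4,0],[0,0,0]],[[0,0.45,0],[0,0,0]],[[0,0.45,0],[0,0,0]],[[0,0.45,0],[0,0,0]]]'
python3 -m handwheel '[[[0,0,0],[0,0,0]],[[0,0,0],[0,0,0]],[[0,0,0],[0,0,0]],[[0,0,0],[0,0,0]],[[0,0,0],[0,0,0]]]'
python3 - <<'E'
from h import *
look('w11',.0048,.0115,600);look('w11',.043,.055,500);look('w11',.08,.09,300)
plan((.6343,.0035,.24,99.7),ang=35)
E
```

```text
clock: 39.68
tool_pos: [0.5797, 0.154, 0.0674]
orientation: [180.0, -0.0, 99.7]
force: [-0.2, -0.1, -0.5]
opening: 0.0772
clock: 39.85
tool_pos: [0.5797, 0.154, 0.0674]
orientation: [180.0, -0.0, 99.7]
force: [0.9, -0.1, -0.4]
opening: 0.0865
clock: 40.27
tool_pos: [0.5823, 0.1548, 0.2246]
orientation: [179.5, -0.1, 99.7]
force: [1.0, 1.3, 1.8]
opening: 0.0876
clock: 40.68
tool_pos: [0.6684, 0.1689, 0.2161]
orientation: [-179.9, 0.0, 99.6]
force: [0.2, -0.1, -0.2]
opening: 0.0875
clock: 41.1
tool_pos: [0.6681, 0.1691, 0.2179]
orientation: [180.0, -0.0, 99.7]
force: [-0.0, 0.3, -0.4]
opening: 0.0876
w11 px [21. 36.] [0, 0, 47, 78, 1581] z 0.007 rect [ 557.5 -138.6] [58.  83.6] 42.4 circ [ 561.9 -134.8] 46.4
w11 px [254.  94.] [213, 51, 81, 86, 2429] z 0.0071 rect [580.  154.5] [95.5 94.2] 52.2 circ [579.8 154.5] 48.2
w11 px [253.  94.] [226, 65, 56, 58, 2474] z 0.0833 rect [580.3 153.9] [50.7 50.3] 32.0 circ [580.3 154. ] 25.7
(0.6343, 0.0035, 0.24, 99.7) [-0.7875, -0.3063, -0.112] [0.0, -0.0, -0.0001]
```

View pics/w11.png

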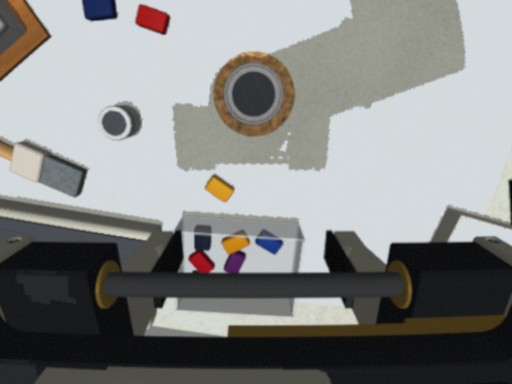

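Medium tin centred within 0.7 mm. Last, the small round tin.

```bash
python3 -m handwheel '[[[-0.16,-0.06,-0.02],[0,0,0]],[[-0.32,-0.12,-0.04],[0,0,0]],[[-0.48,-0.18,-0.07],[0,0,0]],[[-0.64,-0.25,-0.09],[0,0,0]],[[-0.787,-0.306,-0.112],[0,0,0]]]'
python3 -m handwheel '[[[0,0,0],[0,0,0]],[[0,0,0],[0,0,0]],[[0,0,0],[0,0,0]],[[0,0,0],[0,0,0]],[[0,0,0],[0,0,0]]]'
python3 - <<'E'
from h import *
look('w12',.029,.042)
plan((.6343,.0035,.07,99.7),(.6343,.0035,.0185,99.7))
E
```

```text
clock: 41.67
tool_pos: [0.6337, 0.002, 0.2402]
orientation: [180.0, -0.0, 99.7]
force: [0.2, -0.3, 0.3]
opening: 0.0878
clock: 42.08
tool_pos: [0.6346, 0.0045, 0.2394]
orientation: [-180.0, -0.0, 99.7]
force: [-0.3, 0.1, -0.6]
opening: 0.0875
w12 px [253. 170.] [238, 156, 31, 30, 743] z 0.0333 rect [635.3   4. ] [37.3 37.8] 10.1 circ [635.7   4. ] 19.6
w12 px [ 30. 231.] [0, 222, 58, 20, 686] z 0.0343 rect [ 772.3 -292.7] [30.2 83.8] 8.7 circ [ 780.4 -291.6] 42.1
w12 px [126. 250.] [118, 242, 22, 21, 271] z 0.0337 rect [ 780.4 -147.7] [29.8 29.8] 1.0 circ [ 778.4 -148.5] 19.2
w12 px [220. 265.] [178, 252, 98, 21, 1360] z 0.0344 rect [770.7  -9.9] [ 29.1 136. ] 8.5 circ [782.9  -8.1] 68.0
w12 px [205. 316.] [145, 297, 124, 40, 3843] z 0.0379 rect [866.1 -31.3] [ 76.8 193.2] 11.8 circ [870.7 -30.3] 101.7
(0.6343, 0.0035, 0.07, 99.7) [-0.0049, -0.0018, 0.8469] [-0.0001, 0.0, 0.0001]
(0.6343, 0.0035, 0.0185, 99.7) [0.0, -0.0, 0.2575] [0.0, 0.0, -0.0]
```

```bash
python3 -m handwheel '[[[-0.003,0.003,0.2],[0,0,0]],[[-0.003,0.003,0.4],[0,0,0]],[[-0.003,0.003,0.6],[0,0,0]],[[-0.003,0.003,0.75],[0,0,0]],[[-0.003,0.003,0.847],[0,0,0]]]'
python3 -m handwheel '[[[0,0,0.07],[0,0,0]],[[0,0,0.14],[0,0,0]],[[0,0,0.2],[0,0,0]],[[0,0,0.24],[0,0,0]],[[0,0,0.256],[0,0,0]]]'
python3 -m handwheel '[[[0,0,0],[0,0,0]],[[0,0,0],[0,0,0]],[[0,0,0],[0,0,0]],[[0,0,0],[0,0,0]],[[0,0,0],[0,0,0]]]'
python3 -m handwheel '[[[0,0,0],[0,0,0]],[[0,0,0],[0,0,0]],[[0,0,0],[0,0,0]],[[0,0,0],[0,0,0]],[[0,0,0],[0,0,0]]]' 1
python3 -m handwheel '[[[0,0,0],[0,0,0]],[[0,0,0],[0,0,0]],[[0,0,0],[0,0,0]],[[0,0,0],[0,0,0]],[[0,0,0],[0,0,0]]]' 1
python3 -m handwheel '[[[0,0,0],[0,0,0]],[[0,0,0],[0,0,0]],[[0,0,0],[0,0,0]],[[0,0,0],[0,0,0]],[[0,0,0],[0,0,0]]]' 1
python3 -m handwheel '[[[0,0,-0.1],[0,0,0]],[[0,0,-0.25],[0,0,0]],[[0,0,-0.4],[0,0,0]],[[0,0,-0.55],[0,0,0]],[[0,0,-0.7],[0,0,0]]]'
python3 -m handwheel '[[[0,0,-0.1],[0,0,0]],[[0,0,-0.2],[0,0,0]],[[0,0,-0.2],[0,0,0]],[[0,0,-0.2],[0,0,0]],[[0,0,-0.2],[0,0,0]]]'
python3 - <<'E'
from h import *
w=cloud(snapshot('wrist')); held(w,.0155,.019)
plan((.5801,.154,.18,99.7),(.5801,.154,.125,99.7),ang=35)
E
```

```text
clock: 42.55
tool_pos: [0.6332, 0.0035, 0.0663]
orientation: [-179.7, 0.0, 99.7]
force: [-1.0, -0.4, -0.0]
opening: 0.0876
clock: 42.97
tool_pos: [0.6346, 0.0034, 0.0177]
orientation: [-179.9, 0.0, 99.7]
force: [0.5, 0.5, -0.3]
opening: 0.0881
clock: 43.38
tool_pos: [0.6356, 0.0032, 0.0199]
orientation: [179.9, -0.0, 99.7]
force: [0.3, 1.2, -0.8]
opening: 0.0875
clock: 43.8
tool_pos: [0.6351, 0.0031, 0.0192]
orientation: [-180.0, 0.0, 99.7]
force: [0.0, -0.9, 0.1]
opening: 0.0601
clock: 44.22
tool_pos: [0.6351, 0.0031, 0.0191]
orientation: [-180.0, -0.0, 99.7]
force: [-0.1, -0.1, -1.4]
opening: 0.0374
clock: 44.63
tool_pos: [0.6351, 0.0031, 0.0191]
orientation: [-180.0, 0.0, 99.7]
force: [0.1, 0.1, -0.9]
opening: 0.0376
clock: 45.05
tool_pos: [0.6348, 0.003, 0.1605]
orientation: [-180.0, 0.0, 99.7]
force: [0.4, -0.2, -0.9]
opening: 0.0377
clock: 45.47
tool_pos: [0.6347, 0.0031, 0.1986]
orientation: [-180.0, -0.0, 99.7]
force: [0.5, 0.4, -1.1]
opening: 0.0376
held 2616 z -0.0144 rect [ 1.1 -3.5] [37.4 38.1] 50.0 circ [ 0.  -2.6] 21.7 px [232 213] [299 295]
(0.5801, 0.154, 0.18, 99.7) [0.7897, -0.1413, 0.0908] [-0.0003, -0.0, -0.0001]
(0.5801, 0.154, 0.125, 99.7) [0.0, -0.0, 0.275] [0.0, 0.0, -0.0]
```

Run:
```python
from h import *
s=snapshot('wrist'); w=cloud(s); o=get_obs(); T=Ro.from_euler('xyz',o['orientation'],degrees=True)
q=T.inv().apply((w-o['tool_pos']).reshape(-1,3)).reshape(w.shape)*1000
for k in(-5,0,5):
    m=(abs(q[...,2]+14.5)<2.5)&(abs(q[...,0]-k)<2)&(abs(q[...,1])<30); print(k,np.percentile(q[m][:,1],[0,2,50,98,100]).round(1))
c=s['color'][190:320,190:320,::-1]; cv2.imwrite('pics/w13.png',cv2.resize(c,None,fx=4,fy=4))
```

```text
-5 [-19.4 -18.5  -9.3   1.5  17.9]
0 [-20.2 -19.3  -9.4  17.7  18.8]
5 [-19.5 -18.7  -9.4   1.1  18. ]
```

View pics/w13.png

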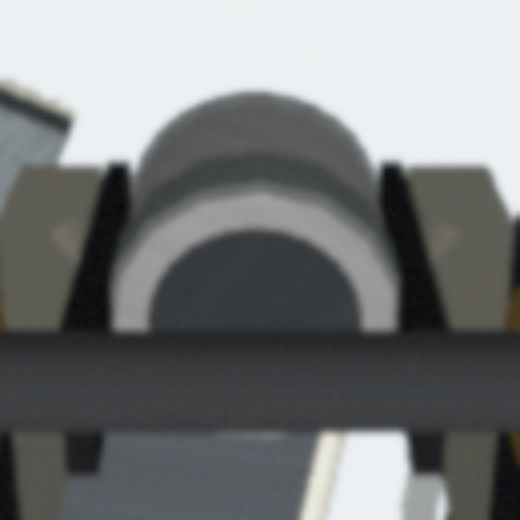

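The small tin sits centred in the jaws; only the gripper's rod hides part of it. Carry it to the stack.

```bash
python3 -m handwheel '[[[0.13,-0.02,0.01],[0,0,0]],[[0.29,-0.05,0.03],[0,0,0]],[[0.45,-0.08,0.05],[0,0,0]],[[0.62,-0.11,0.07],[0,0,0]],[[0.79,-0.141,0.09],[0,0,0]]]'
python3 -m handwheel '[[[0,0,0.08],[0,0,0]],[[0,0,0.15],[0,0,0]],[[0,0,0.21],[0,0,0]],[[0,0,0.25],[0,0,0]],[[0,0,0.27],[0,0,0]]]'
python3 -m handwheel '[[[0,0,0],[0,0,0]],[[0,0,0],[0,0,0]],[[0,0,0],[0,0,0]],[[0,0,0],[0,0,0]],[[0,0,0],[0,0,0]]]'
python3 -m handwheel '[[[0,0,0],[0,0,0]],[[0,0,0],[0,0,0]],[[0,0,0],[0,0,0]],[[0,0,0],[0,0,0]],[[0,0,0],[0,0,0]]]'
python3 - <<'E'
from h import *
plan((.5801,.154,.105,99.7))
E
```

```text
clock: 45.98
tool_pos: [0.5797, 0.155, 0.1798]
orientation: [-179.9, 0.0, 99.6]
force: [0.4, 0.3, -0.2]
opening: 0.0375
clock: 46.4
tool_pos: [0.5799, 0.1537, 0.1251]
orientation: [-179.8, 0.1, 99.7]
force: [-0.1, 0.5, -1.0]
opening: 0.0373
clock: 46.82
tool_pos: [0.5811, 0.1542, 0.1278]
orientation: [179.9, -0.0, 99.7]
force: [0.4, 0.2, -1.3]
opening: 0.0377
clock: 47.23
tool_pos: [0.5808, 0.1541, 0.1272]
orientation: [-180.0, 0.0, 99.7]
force: [0.1, -0.0, -0.7]
opening: 0.0373
(0.5801, 0.154, 0.105, 99.7) [-0.0001, -0.0036, 0.1109] [-0.0, 0.0, -0.0001]
```

```bash
python3 -m handwheel '[[[0,-0.0035,0.025],[0,0,0]],[[0,-0.0035,0.05],[0,0,0]],[[0,-0.0035,0.075],[0,0,0]],[[0,-0.0035,0.095],[0,0,0]],[[0,-0.0035,0.107],[0,0,0]]]'
python3 -m handwheel '[[[0,0,0],[0,0,0]],[[0,0,0],[0,0,0]],[[0,0,0],[0,0,0]],[[0,0,0],[0,0,0]],[[0,0,0],[0,0,0]]]'
python3 -m handwheel '[[[0,0,0.004],[0,0,0]],[[0,0,0.008],[0,0,0]],[[0,0,0.011],[0,0,0]],[[0,0,0.011],[0,0,0]],[[0,0,0.011],[0,0,0]]]'
python3 - <<'E'
from h import *
print(get_obs()['tool_pos'],get_obs()['force'])
E
```

```text
clock: 47.65
tool_pos: [0.5797, 0.1538, 0.1047]
orientation: [-179.9, 0.0, 99.7]
force: [-0.1, 0.3, -1.5]
opening: 0.0373
clock: 48.07
tool_pos: [0.5803, 0.1541, 0.106]
orientation: [180.0, -0.0, 99.7]
force: [-0.8, -0.1, 0.5]
opening: 0.0376
clock: 48.48
tool_pos: [0.5801, 0.154, 0.1035]
orientation: [-180.0, 0.0, 99.7]
force: [0.8, 0.3, -0.2]
opening: 0.0376
[0.58008444 0.15400081 0.10350776] [ 0.84555188  0.25238369 -0.16011038]
```

```bash
python3 -m handwheel '[[[0,0,0.002],[0,0,0]],[[0,0,0.002],[0,0,0]],[[0,0,0.002],[0,0,0]],[[0,0,0.002],[0,0,0]],[[0,0,0.002],[0,0,0]]]'
python3 -m handwheel '[[[0,0,0],[0,0,0]],[[0,0,0],[0,0,0]],[[0,0,0],[0,0,0]],[[0,0,0],[0,0,0]],[[0,0,0],[0,0,0]]]' -1
python3 -m handwheel '[[[0,0,0],[0,0,0]],[[0,0,0],[0,0,0]],[[0,0,0],[0,0,0]],[[0,0,0],[0,0,0]]]' -1
python3 -m handwheel '[[[0,0,-0.1],[0,0,0]],[[0,0,-0.25],[0,0,0]],[[0,0,-0.4],[0,0,0]],[[0,0,-0.55],[0,0,0]],[[0,0,-0.6],[0,0,0]]]'
python3 -m handwheel '[[[0,0.2,0],[0,0,0]],[[0,0.4,0],[0,0,0]],[[0,0.45,0],[0,0,0]],[[0,0.45,0],[0,0,0]],[[0,0.45,0],[0,0,0]]]'
python3 -m handwheel '[[[0,0,0],[0,0,0]],[[0,0,0],[0,0,0]],[[0,0,0],[0,0,0]],[[0,0,0],[0,0,0]],[[0,0,0],[0,0,0]]]'
python3 - <<'E'
from h import *
look('w14',.08,.09,100);look('w14',.112,.124,300)
s=snapshot('side'); save(s,'side14'); s=snapshot('top'); save(s,'top14')
w=cloud(s);z=w[...,2]; m=(z>.058)&(z<.08)&(abs(w[...,0]-.442)<.06)&(abs(w[...,1]-.016)<.06)
print('cup',cv2.minEnclosingCircle((w[m][:,:2]*1000).astype(np.float32)), get_obs()['force'])
E
```

```text
clock: 48.9
tool_pos: [0.5801, 0.154, 0.1032]
orientation: [180.0, -0.0, 99.7]
force: [-0.0, 0.1, -0.8]
opening: 0.0373
clock: 49.32
tool_pos: [0.5801, 0.154, 0.1032]
orientation: [180.0, -0.0, 99.7]
force: [0.8, 0.3, -0.1]
opening: 0.0653
clock: 49.65
tool_pos: [0.5801, 0.154, 0.1032]
orientation: [180.0, -0.0, 99.7]
force: [0.2, -0.6, 1.1]
opening: 0.0869
clock: 50.07
tool_pos: [0.582, 0.1546, 0.2282]
orientation: [179.6, -0.1, 99.7]
force: [1.2, 0.5, 0.7]
opening: 0.0876
clock: 50.48
tool_pos: [0.6688, 0.1689, 0.2217]
orientation: [-179.9, 0.0, 99.6]
force: [0.6, -0.1, -0.0]
opening: 0.0877
clock: 50.9
tool_pos: [0.6685, 0.1692, 0.2237]
orientation: [180.0, -0.0, 99.7]
force: [0.2, -0.2, -0.2]
opening: 0.0879
w14 px [250.  95.] [227, 65, 53, 57, 513] z 0.0828 rect [580.9 152.7] [50.5 47.6] 28.0 circ [579.9 153.8] 25.8
w14 px [253.  93.] [230, 69, 47, 49, 1792] z 0.1172 rect [580.6 153.7] [38.4 38.4] 10.7 circ [580.2 153.8] 19.7
cup ((442.185546875, 16.519725799560547), 32.65478515625) [0.26231075 0.22167611 0.79454532]
```

View pics/w14.png

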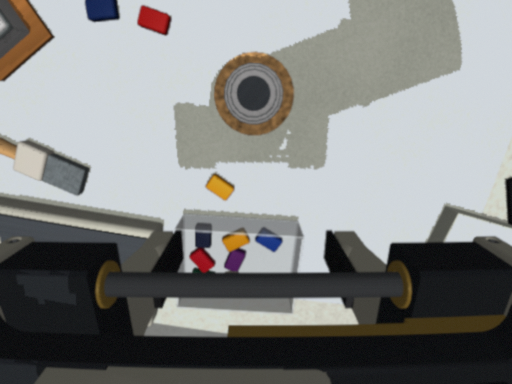

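View pics/side14.png

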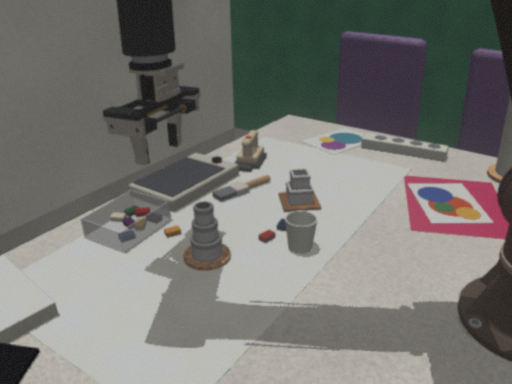

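The wrist view shows concentric round tins at (254,94). In the side view both stacks stand free, at (206,232) and (299,188), and the cup at (300,232) has not moved. Handing in.

```bash
python3 -c "from plant import *; print(close_job())"
```

```text
the job is handed in; nothing more can be done
None
```

Both stacks are built and standing free. The round tins are on the cork mat (large, medium, small from the bottom up) and the square tins are on the board (large below small). I handed the job in at about 51 s.

**Centring:** In the wrist camera each tin sits within about 1 mm of the centre of what is beneath it. The worst is the large square tin on the board, about 1.1 mm off. The two square tins are lined up with the board to within about half a degree.

**Cup and contact:** The cup is still standing and did not move (442, 16.5 mm now against 442.5, 16.1 mm at the start). The gripper is open and clear of everything. The highest force in any reading was about 23 N, a brief contact when the large square tin touched the board.

**Disagreement:** The top and wrist cameras differed by up to about 4 mm in absolute y. I relied on the wrist camera, which matched where the jaws closed on the tins. Where both cameras measured the square stack, the tin offsets agreed to within about 0.5 mm. The top camera's reading of the mat under the large round tin was unusable, so the round stack's centring rests on the wrist camera alone.

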